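# Set out the tasting corner on the deli counter

## Robot

A 6-joint arm with a two-finger parallel gripper is mounted at the origin on the work surface. World frame = base frame: x ahead of the robot, y to its left, z up, the work surface at z = 0. Lengths are in mm, angles in rad, forces in N, time in s.
With the tool pointing down it reaches from about 275 to 750 mm from the base axis. Payload 10.2 kg.
Tool frame: the origin (TCP) lies on the centre line of the jaws, within the pads' length; the fingertips stand 17 mm ahead of it and the grasp point (between the pads) lies 2 mm behind it; z points along the fingers, y is the direction in which the jaws open and shut (so a half turn about z gives the same grasp; the last joint's range is limited). The gripper opens to 88 mm and grips with 3 to 60 N. Pads are 18 mm wide; open, the fingers measure 123 mm over their backs; the gripper's body (75 mm by 187 mm) begins 45 mm behind the grasp point.
Start: joints at [0.905, 0.313, 1.498, -0, 1.331, -0.223], TCP at [224.96, 474.367, 222.52] pointing down, gripper open.
Joint ranges: [-2.94, 2.94], [-0.97, 2.17], [0.19, 2.56], [-1.23, 4.37], [0.02, 3.11], [-2.88, 2.88]. Speed limits (rad/s): [2.39, 2.39, 3.01, 3.14, 3.14, 3.14].

## Interface

Orientations are given as a rotation vector (axis times angle).
In Python, from rig import * gives the robot as it stands. The module is installed in compiled form; this text tells all that it offers.
- The arm moves only by the tool servo_tool, never from a script. Its argument "moves" is a list of rows, each an object with "delta_pos": the shift along the tool's x, y, z in m, a list of three; "angular": the turn, a rotation vector about the tool's x, y, z in rad, a list of three; "jaw": the opening, from 0 (shut) to 1 (fully open). In form: [{"delta_pos": [dx, dy, dz], "angular": [wx, wy, wz], "jaw": jaw}, ...]. A call has 1 to 20 rows; each row shifts and turns the commanded pose from where the row before left it, along the tool's axes as they then stand; what a row does not reach is not made up. A row lasts 1/12 s, in which the tool goes at most 41.7 mm and 7.16 degrees, less where a joint would pass 70% of its speed; a pose out of reach is approached as far as the arm can. A call with a gripper value outside its range is refused whole. The fingers move at their own pace and stop on an object; the grip force is fixed at half the most. Time passes only in rows, so rows that do not move let the fingers close. It gives the time, the measured TCP pose, the force and the opening at its end, in the units of the state.
- get_obs(): the state, without advancing time (a new reading comes with each control period).
- capture(name): name is "side" or "top"; returns a dict with "color" (480x640x3 uint8, red, green, blue), "z_map" (480x640 float32, mm along the optical axis (not along the pixel's ray), 0 where there is no reading), "mtx" (3x3 intrinsics, pixels), "dist_coeffs" ([k1, k2, p1, p2, k3] as OpenCV has them; the pictures are not rectified), "xyz" and "rotation" of the camera in the world. Camera axes: x right, y down, z forward; pixel columns grow to the right and rows downward; lengths in mm; the calibration is good to about 2 mm. A picture is of the moment at which its call begins.
- job_done(): hands the job in, once; it reports no verdict.
The state is a dict: "time": time; "joint_pos": joint angles; "qd": joint speeds; "effort": joint torques, N m; "tool_pos": TCP position; "orientation": TCP orientation; "ft_force": force on the tool from outside, world axes, zero at the start; "wrist_torque": the same for the moment, N m; "finger_gap": finger opening in mm.
Only numpy, scipy, OpenCV 4.12 (cv2) and the standard library are available. Lean on these libraries where they do the work, as an engineer would, in place of code of your own. Each camera call takes 0.05 s, during which the arm holds its last target.

## Task

Set out the tasting corner on the three stone coasters, with left, right, front and behind as seen from the robot: the oil bottle goes on the coaster behind the counter bell, the pepper mill on the coaster in front of the mortar, and the round jar on the coaster between the bell and the mortar, with the flat tin laid flat on top of the jar. Stand each one in the middle of what it rests on, never lay the bottle, mill or jar over, and leave the bell and the mortar where they stand.

Things in the scene. Friction and masses are not known exactly. Their poses are not given: they have to be found in the camera images.
- bottle: Small oil bottle, dark green glass with a paper band and black cap, loose, standing upright, about 0.28 kg, 165 mm tall. Body 52 mm diameter up to 98 mm, then it tapers to a 28 mm neck at 122 mm; straight cylindrical cap 30 mm diameter from 128 to 165 mm height: the place to grip. Origin: centre of the underside; z up along the bottle. Its yaw means nothing.
- mill: Turned dark-wood pepper mill, loose, standing upright, about 0.2 kg, 142 mm tall. Foot 56 mm diameter, waist 38 mm, cylindrical head 50 mm diameter from 95 to 125 mm height (the place to grip), above it a low cone to the top at 142 mm. Origin: centre of the underside; z up. Its yaw means nothing.
- jar: Squat round jar of red-brown preserve with a flat brass lid, loose, standing upright, about 0.3 kg, 75 mm tall, body 60 mm diameter up to 60 mm height, lid 58 mm diameter from 60 to 75 mm. Origin: centre of the underside; z up. Its yaw means nothing.
- tin: Flat oblong aluminium tin with rounded edges, loose, lying flat, about 0.14 kg, 85 mm long (its x axis), 52 mm wide (its y axis), 30 mm high. Grip it across its 52 mm width. Origin: centre of the underside; z up. It starts with its long side within about 35 degrees of the world x axis. It may lie at any yaw on the jar lid.
- coaster_bell: Round grey stone coaster fixed to the counter behind the bell (farther from the robot, its centre 90 to 100 mm beyond the bell's). 76 mm diameter, 6 mm thick. Origin: centre of its underside, on the counter. All three coasters look the same.
- coaster_mortar: Round grey stone coaster fixed to the counter in front of the mortar (nearer the robot, its centre 105 to 115 mm this side of the mortar's). 76 mm diameter, 6 mm thick. Origin: centre of its underside.
- coaster_mid: Round grey stone coaster fixed to the counter between the bell and the mortar. 76 mm diameter, 6 mm thick. Origin: centre of its underside.
- bell: Counter bell, a steel dome on a black round base, loose, 84 mm diameter, 59 mm high, 0.5 kg; stands either on the left or on the right. Not to be moved. Origin: centre of the underside.
- mortar: White marble mortar with its pestle fast in it, loose, 110 mm diameter at the rim, 68 mm high; the pestle leans out to its +x side (away from the robot) up to 95 mm height. 1.2 kg; stands on the other side from the bell. Not to be moved. Origin: centre of the underside.
Things that resemble listed ones, but are neither listed nor needed, are in the scene too. Leave any blue look-alike of the coaster_mortar alone. There is more than one size of the tin; the one meant has the size given above.

How it is judged:
By the outcome, as a careful person would: the job done as asked, in the order asked, and still so for the second after the job is handed in, with the robot touching nothing.
It also fails if it takes over 115 s, if anything falls off the work surface, if the arm or the gripper's body presses on something with over 40 N, if the wrist force passes 120 N, or if a joint passes its speed limit or range.

## Working session

There is one attempt and no reset: what is moved stays moved. The work goes in short steps, Python scripts to look and compute and a tool call to move; the robot and the scene stay as the last step left them, time stands still between calls to the robot, and variables do not carry over. Pictures are saved under pics/ and viewed, and the job is handed in when it is done.

Besides the shell and the picture viewer there is one more tool, called after "Request:" as name(argument=value, ...), one argument or row to a line, values as JSON. servo_tool: Moves the arm, as the interface text tells. Its arguments: {"type":"object","properties":{"moves":{"type":"array"}},"required":["moves"]}

```bash
mkdir -p pics; python3 - <<'E'
from rig import *
import cv2,pickle
o=get_obs(); print(o)
for n in("side","top"):
    c=capture(n); pickle.dump(c,open(n+"0.pkl","wb"))
    cv2.imwrite(f"pics/{n}0.png",c["color"][:,:,::-1])
    print(n,c["mtx"],c["dist_coeffs"],c["xyz"],c["rotation"])
E
```

```text
{'time': 0.0, 'joint_pos': array([ 9.04590052e-01,  3.13437997e-01,  1.49840859e+00, -6.74077364e-07,
        1.33094986e+00, -2.23427554e-01]), 'qd': array([ 0.00123163, -0.00028383,  0.00289313, -0.00148429, -0.0005512 ,
       -0.00037078]), 'effort': array([ 5.63129979e-04, -4.02222562e+01, -2.52261221e+01,  6.94152410e-02,
        3.54143442e-02, -1.24773715e-04]), 'tool_pos': array([224.80656981, 474.16290013, 221.97793381]), 'orientation': array([-6.89733559e-01, -3.06441161e+00,  1.70707174e-03]), 'ft_force': array([-0.6595545 , -0.08893034,  0.7798773 ]), 'wrist_torque': array([ 0.00632684, -0.00161443, -0.00359831]), 'finger_gap': 87.72466748351947}
side [[529.81984586   0.         321.39654567]
 [  0.         529.81984586 243.23229442]
 [  0.           0.           1.        ]] [-0.14457073  0.          0.          0.          0.        ] [ 287.48038243 -873.51336939  836.64061615] [-2.28442663  0.27930566 -0.10783535]
top [[564.77268315   0.         319.50323796]
 [  0.         564.77268315 231.35614625]
 [  0.           0.           1.        ]] [-0.00562543  0.          0.          0.          0.        ] [ 423.55227756  -18.59271786 1252.08958017] [-2.17061337  2.21933218 -0.05390007]
```

View pics/top0.png

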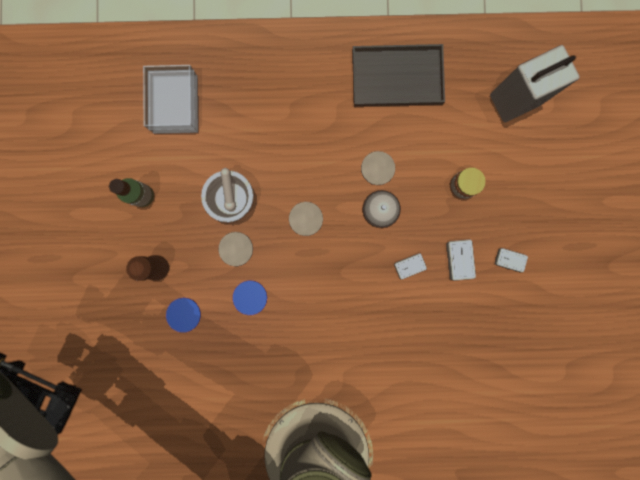

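View pics/side0.png

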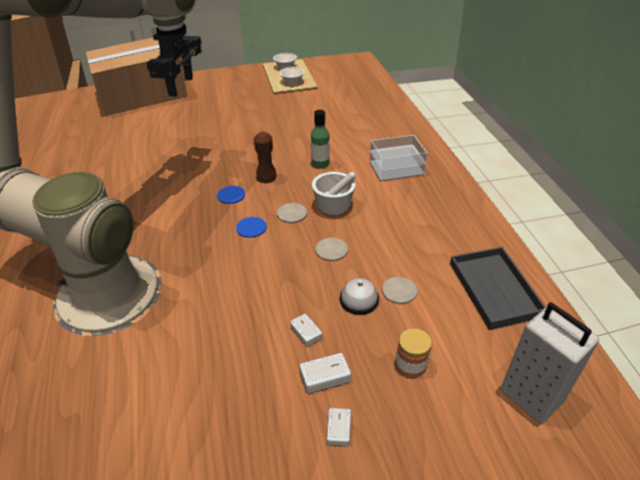

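The top view (image up = +x, left = +y) shows these pixel positions:

| Object | Pixel (u, v) |
|---|---|
| Mortar, on the left | (229,197) |
| Bell, on the right | (381,209) |
| Grey coaster behind the bell | (378,168) |
| Grey coaster in the middle | (306,218) |
| Grey coaster in front of the mortar | (236,249) |
| Bottle cap | (120,187) |
| Mill head | (140,268) |
| Jar lid | (472,181) |
| Tins, three | (411,266), (462,260), (512,260) |

The two blue discs are decoys.

```bash
cat > h.py <<'E'
import numpy as np,cv2
from scipy.spatial.transform import Rotation as R
def ray(c,uv,z):
    uv=np.asarray(uv,float).reshape(-1,1,2)
    n=cv2.undistortPoints(uv,c["mtx"],c["dist_coeffs"]).reshape(-1,2)
    d=R.from_rotvec(np.ravel(c["rotation"])).apply(np.c_[n,np.ones(len(n))])
    p=np.array(c["xyz"]).ravel()
    return p+d*((z-p[2])/d[:,2])[:,None]
def cloud(c):
    v,u=np.mgrid[0:480,0:640]
    uv=np.stack([u,v],-1).reshape(-1,1,2).astype(float)
    n=cv2.undistortPoints(uv,c["mtx"],c["dist_coeffs"]).reshape(-1,2)
    z=c["z_map"].reshape(-1,1)
    P=R.from_rotvec(np.ravel(c["rotation"])).apply(np.c_[n,np.ones(len(n))]*z)+np.array(c["xyz"]).ravel()
    P[z[:,0]==0]=np.nan
    return P.reshape(480,640,3)
def proj(c,P):
    Rw=R.from_rotvec(np.ravel(c["rotation"])).inv()
    rv=Rw.as_rotvec(); t=-Rw.apply(np.ravel(c["xyz"]))
    return cv2.projectPoints(np.asarray(P,float).reshape(-1,1,3),rv,t,c["mtx"],c["dist_coeffs"])[0].reshape(-1,2)
E
python3 - <<'E'
from h import *
import pickle
np.set_printoptions(precision=1,suppress=True)
for n in("top","side"):
    c=pickle.load(open(n+"0.pkl","rb"));P=cloud(c);c["P"]=P
    print(n,"z table",np.nanmedian(P[300:400,300:500,2] if n=="top" else P[380:470,100:280,2]))
    hsv=cv2.cvtColor(c["color"],cv2.COLOR_RGB2HSV)
    pts={"top":dict(cb=(378,168),cm=(306,218),cmo=(236,249),bell=(381,209),mortar=(229,197),jar=(472,181),t1=(411,266),t2=(462,260),t3=(512,260),bottle=(120,187),mill=(140,268)),
     "side":dict(cb=(400,290),cm=(332,249),cmo=(292,213),bell=(360,296),jar=(415,343),t1=(306,329),t2=(325,372),t3=(339,427),bottle=(320,118),mill=(263,140))}[n]
    for k,(u,v) in pts.items():
        print(k,hsv[v,u],"P",P[v,u],end=" ")
        if k[0]in"ct" :
            h=6 if k[0]=="c" else 30
            m=((hsv[:,:,1]<(110 if k[0]=="c" else 60))&(hsv[:,:,2]>60)).astype(np.uint8)
            m=cv2.morphologyEx(m,cv2.MORPH_OPEN,np.ones((3,3)))
            _,l,s,ce=cv2.connectedComponentsWithStats(m)
            i=l[v,u]; 
            if i==0: print("nomask");continue
            mm=(l==i).astype(np.uint8)
            ct=max(cv2.findContours(mm,0,2)[0],key=cv2.contourArea).reshape(-1,2)
            w=ray(c,ct,h)[:,:2].astype(np.float32)
            print("rect",cv2.minAreaRect(w),"circ",cv2.minEnclosingCircle(w) if k[0]=="c" else "",s[i,4])
        else: print()
E
```

```text
top z table 0.49668702606766146
cb [ 18  54 157] P [ 624.5 -150.5    6.7] rect ((625.8193969726562, -149.4608154296875), (73.34069061279297, 73.90876007080078), 88.5133285522461) circ ((625.2809448242188, -150.0132598876953), 38.33456039428711) 922
cm [ 19  55 157] P [516.8  11.7   6.5] rect ((515.8250122070312, 12.87283706665039), (73.0254135131836, 73.17064666748047), 88.71864318847656) circ ((516.1519775390625, 13.109771728515625), 38.32232666015625) 935
cmo [ 18  53 155] P [451.8 167.9   4. ] rect ((451.84796142578125, 169.81553649902344), (75.17884826660156, 75.00738525390625), 88.73826599121094) circ ((452.6168518066406, 169.48130798339844), 38.52914810180664) 958
bell [ 33  14 159] P [ 529.6 -150.3   45.8] 
mortar [ 17  43 154] P [561.9 173.9  53. ] 
jar [ 26 125 172] P [ 582.2 -340.5   71.1] 
t1 [105  14 184] P [ 406.  -214.9   20.4] rect ((406.33355712890625, -211.64260864257812), (37.54616165161133, 61.93976593017578), 20.414960861206055) circ  499
t2 [101  11 183] P [ 416.6 -323.7   31. ] rect ((417.6993408203125, -321.9262390136719), (84.3134994506836, 53.853694915771484)
[... 890 characters left out ...]
.49700927734375, 167.88275146484375), 40.3201904296875) 477
bell [ 27  11 222] P [ 526.2 -179.    39.7] 
jar [ 20 145 218] P [ 578.2 -344.7   75.7] 
t1 [ 16  22 218] P [ 403.7 -221.8   22.2] rect ((402.21514892578125, -227.8668975830078), (42.03931427001953, 71.06732177734375), 19.830671310424805) circ  597
t2 [ 18  17 219] P [ 413.9 -336.    33. ] rect ((414.26605224609375, -333.8387145996094), (87.07328796386719, 65.29469299316406), 4.369456768035889) circ  1406
t3 [ 25  15 217] P [nan nan nan] rect ((410.011962890625, -445.145751953125), (68.66980743408203, 37.27777862548828), 72.04560089111328) circ  817
bottle [160  51  15] P [573.5 359.5 154.5] 
mill [ 10 156  90] P [413.2 326.5 130.6]
```

```bash
python3 - <<'E'
from h import *
import pickle
from scipy.optimize import least_squares
np.set_printoptions(precision=1,suppress=True)
C={n:pickle.load(open(n+"0.pkl","rb")) for n in("top","side")}
PP={n:cloud(c) for n,c in C.items()}
O=dict(bottle=((573,364),15,165,(132,160),(158,175)),mill=((414,334),25,142,(98,122),(128,150)),jar=((581,-343),29.5,75,(15,58),(68,82)),bell=((528,-152),0,59,None,(35,70)))
for k,(c0,r,h,band,tb) in O.items():
    for n in C:
        P=PP[n];d=np.hypot(P[...,0]-c0[0],P[...,1]-c0[1])<45
        m=d&(P[...,2]>tb[0])&(P[...,2]<tb[1])
        if m.sum()>8:
            ct=np.argwhere(m)[:,::-1]; w=ray(C[n],ct,h)
            hull=cv2.convexHull(ct.astype(np.int32)).reshape(-1,2)
            mn=w[:,:2].mean(0); ce=cv2.minEnclosingCircle(w[:,:2].astype(np.float32))
            print(k,n,m.sum(),"ray@top",mn,"encl",np.r_[ce[0],ce[1]],"medz",np.median(P[m][:,2]))
        if band:
            b=d&(P[...,2]>band[0])&(P[...,2]<band[1]);Q=P[b]
            if len(Q)>15:
                f=least_squares(lambda q:np.hypot(Q[:,0]-q[0],Q[:,1]-q[1])-(r if k!="jar" else 30),c0,loss="soft_l1")
                print("   side circle",n,len(Q),f.x,"rms",np.sqrt(np.mean(f.fun**2)))
# crop zooms
t=C["top"]["color"][:,:,::-1]
cr=[cv2.resize(t[y-30:y+30,x-30:x+30],(300,300),interpolation=cv2.INTER_NEAREST) for x,y in((130,192),(145,268),(468,183),(462,260))]
cv2.imwrite("pics/crop0.png",np.vstack([np.hstack(cr[:2]),np.hstack(cr[2:])]))
s=C["side"]["color"][:,:,::-1]
cr=[cv2.resize(s[y-35:y+35,x-35:x+35],(300,300),interpolation=cv2.INTER_NEAREST) for x,y in((320,138),(263,158),(413,353),(325,372))]
cv2.imwrite("pics/crop1.png",np.vstack([np.hstack(cr[:2]),np.hstack(cr[2:])]))
E
```

```text
bottle top 196 ray@top [575.4 374. ] encl [574.8 374.1  16.1] medz 166.18812038888495
   side circle top 80 [575.9 375.3] rms 1.198096346224033
bottle side 75 ray@top [573.4 368.2] encl [575.6 367.8  22.8] medz 164.93986401886514
   side circle side 103 [575.5 374.1] rms 1.916387784191729
mill top 420 ray@top [415.  340.9] encl [415.1 340.   24.5] medz 135.96020547141438
   side circle top 83 [415.1 345.9] rms 0.5558781524140455
mill side 139 ray@top [411.6 323. ] encl [408.7 323.7  26.9] medz 134.8922531669507
   side circle side 151 [413.8 345.8] rms 2.3023969722774695
jar top 606 ray@top [ 581.6 -337.2] encl [ 581.5 -337.    29.8] medz 75.26379062191586
   side circle top 160 [ 582.1 -338.1] rms 0.6648247018446736
jar side 708 ray@top [ 579.1 -341.5] encl [ 578.5 -340.7   31.1] medz 74.77312383643948
   side circle side 449 [ 580.6 -338.5] rms 0.9633276347047187
bell top 636 ray@top [ 531.1 -152.1] encl [ 531.2 -151.6   31.7] medz 43.25138749685368
bell side 496 ray@top [ 524.7 -177. ] encl [ 524.2 -178.5   31.5] medz 42.552330651587624
```

View pics/crop0.png

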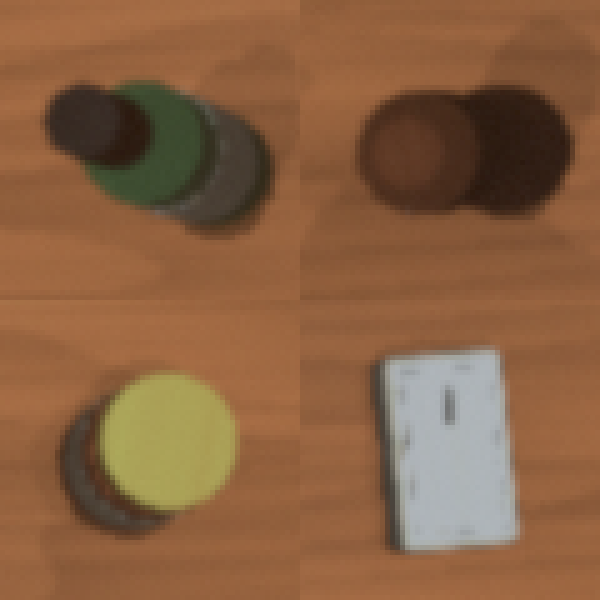

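View pics/crop1.png

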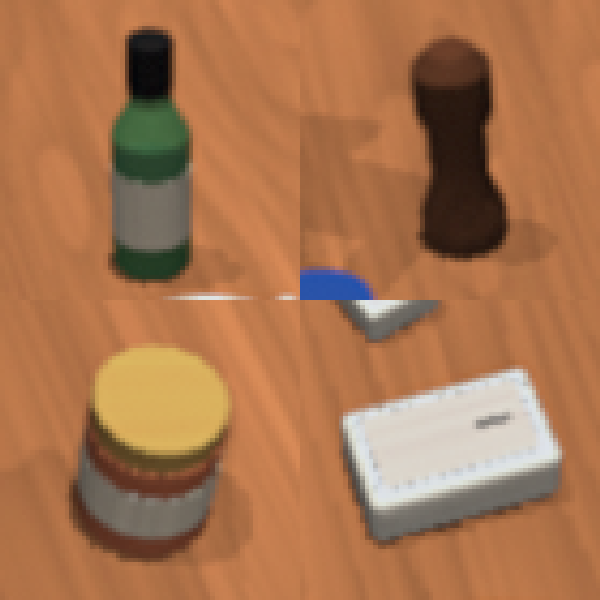

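Measured positions, with the two views agreeing within about 2 mm:

| Object | x, y (mm) | Note |
|---|---|---|
| Bottle | (575.5, 374.3) | |
| Mill | (414.8, 345.8) | |
| Jar | (581.5, -338) | |
| Tin | (417.5, -322.5) | The middle one, 84x54 mm, yaw 4° |
| coaster_bell | (625, -151) | 95 mm beyond the bell |
| coaster_mid | (515.3, 12.3) | |
| coaster_mortar | (452, 168.8) | 110 mm in front of the mortar |

The crops show every item upright. I'll first turn the tool so its y axis lies along world y.

Request:
servo_tool(
  moves=[
    {"delta_pos":[0,0,0],"angular":[0,0,-0.1107],"jaw":1},
    {"delta_pos":[0,0,0],"angular":[0,0,-0.1107],"jaw":1},
    {"delta_pos":[0,0,0],"angular":[0,0,-0.1107],"jaw":1},
    {"delta_pos":[0,0,0],"angular":[0,0,-0.1107],"jaw":1},
    {"delta_pos":[0,0,0],"angular":[0,0,0],"jaw":1},
    {"delta_pos":[0,0,0],"angular":[0,0,0],"jaw":1},
  ],
)

```text
time: 0.6
tool_pos: [224.9, 474.3, 222.3]
orientation: [-0.005, -3.141, 0.001]
ft_force: [1.0, -0.9, 0.4]
finger_gap: 88.4
```

Request:
servo_tool(
  moves=[
    {"delta_pos":[-0.025,-0.00714,0],"angular":[0,0,0],"jaw":1},
    {"delta_pos":[-0.025,-0.00714,0],"angular":[0,0,0],"jaw":1},
    {"delta_pos":[-0.025,-0.00714,0],"angular":[0,0,0],"jaw":1},
    {"delta_pos":[-0.025,-0.00714,0],"angular":[0,0,0],"jaw":1},
    {"delta_pos":[-0.025,-0.00714,0],"angular":[0,0,0],"jaw":1},
    {"delta_pos":[-0.025,-0.00714,0],"angular":[0,0,0],"jaw":1},
    {"delta_pos":[-0.025,-0.00714,0],"angular":[0,0,0],"jaw":1},
    {"delta_pos":[-0.025,-0.00714,0],"angular":[0,0,0],"jaw":1},
    {"delta_pos":[-0.025,-0.00714,0],"angular":[0,0,0],"jaw":1},
    {"delta_pos":[-0.025,-0.00714,0],"angular":[0,0,0],"jaw":1},
    {"delta_pos":[-0.025,-0.00714,0],"angular":[0,0,0],"jaw":1},
    {"delta_pos":[-0.025,-0.00714,0],"angular":[0,0,0],"jaw":1},
    {"delta_pos":[-0.025,-0.00714,0],"angular":[0,0,0],"jaw":1},
    {"delta_pos":[-0.025,-0.00714,0],"angular":[0,0,0],"jaw":1},
    {"delta_pos":[0,0,0],"angular":[0,0,0],"jaw":1},
    {"delta_pos":[0,0,0],"angular":[0,0,0],"jaw":1},
    {"delta_pos":[0,0,0],"angular":[0,0,0],"jaw":1},
  ],
)

```text
time: 2.02
tool_pos: [574.4, 374.7, 222.3]
orientation: [-0.002, -3.141, 0.0]
ft_force: [0.6, -0.0, -0.9]
finger_gap: 88.2
```

Request:
servo_tool(
  moves=[
    {"delta_pos":[-0.001,0,0.013],"angular":[0,0,0],"jaw":1},
    {"delta_pos":[0,0,0.013],"angular":[0,0,0],"jaw":1},
    {"delta_pos":[0,0,0.013],"angular":[0,0,0],"jaw":1},
    {"delta_pos":[0,0,0.013],"angular":[0,0,0],"jaw":1},
    {"delta_pos":[0,0,0.013],"angular":[0,0,0],"jaw":1},
    {"delta_pos":[0,0,0.013],"angular":[0,0,0],"jaw":1},
    {"delta_pos":[0,0,0],"angular":[0,0,0],"jaw":1},
    {"delta_pos":[0,0,0],"angular":[0,0,0],"jaw":0.6},
    {"delta_pos":[0,0,0],"angular":[0,0,0],"jaw":0.45},
    {"delta_pos":[0,0,0],"angular":[0,0,0],"jaw":0.35},
    {"delta_pos":[0,0,0],"angular":[0,0,0],"jaw":0.25},
    {"delta_pos":[0,0,0],"angular":[0,0,0],"jaw":0.15},
    {"delta_pos":[0,0,0],"angular":[0,0,0],"jaw":0.05},
    {"delta_pos":[0,0,0],"angular":[0,0,0],"jaw":0},
    {"delta_pos":[0,0,0],"angular":[0,0,0],"jaw":0},
    {"delta_pos":[0,0,0],"angular":[0,0,0],"jaw":0},
  ],
)

```text
time: 3.35
tool_pos: [576.0, 374.4, 144.5]
orientation: [-0.0, -3.142, 0.0]
ft_force: [-0.3, 0.2, 0.3]
finger_gap: 30.1
```

Request:
servo_tool(
  moves=[
    {"delta_pos":[0,0,-0.008],"angular":[0,0,0],"jaw":0},
    {"delta_pos":[0,0,-0.016],"angular":[0,0,0],"jaw":0},
    {"delta_pos":[0,0,-0.016],"angular":[0,0,0],"jaw":0},
    {"delta_pos":[0,0,-0.016],"angular":[0,0,0],"jaw":0},
    {"delta_pos":[0,0,-0.016],"angular":[0,0,0],"jaw":0},
    {"delta_pos":[0,0,-0.016],"angular":[0,0,0],"jaw":0},
    {"delta_pos":[0,0,-0.016],"angular":[0,0,0],"jaw":0},
    {"delta_pos":[0,0,-0.016],"angular":[0,0,0],"jaw":0},
    {"delta_pos":[0,0,-0.01],"angular":[0,0,0],"jaw":0},
    {"delta_pos":[0,0,0],"angular":[0,0,0],"jaw":0},
    {"delta_pos":[0,0,0],"angular":[0,0,0],"jaw":0},
  ],
)

```text
time: 4.27
tool_pos: [575.9, 374.4, 274.3]
orientation: [0.0, -3.141, 0.0]
ft_force: [0.2, -0.4, -3.4]
finger_gap: 28.1
```

```bash
cat > snap.py <<'E'
from rig import *
import sys,cv2,pickle
n,tag,x,y,s=sys.argv[1],sys.argv[2],*map(int,sys.argv[3:6])
c=capture(n);pickle.dump(c,open(n+tag+".pkl","wb"))
im=c["color"][:,:,::-1]
if s: 
    y0,x0=max(0,y-s),max(0,x-s); im=cv2.resize(im[y0:y0+2*s,x0:x0+2*s],(560,560),interpolation=cv2.INTER_LINEAR)
cv2.imwrite(f"pics/{n}{tag}.png",im)
o=get_obs();print(o["tool_pos"],o["ft_force"],o["finger_gap"])
E
python3 snap.py side 1 320 110 70
```

```text
[575.77810951 374.30894326 273.40599627] [-0.61367128  0.30030492 -3.15498736] 28.299814044856852
```

View pics/side1.png

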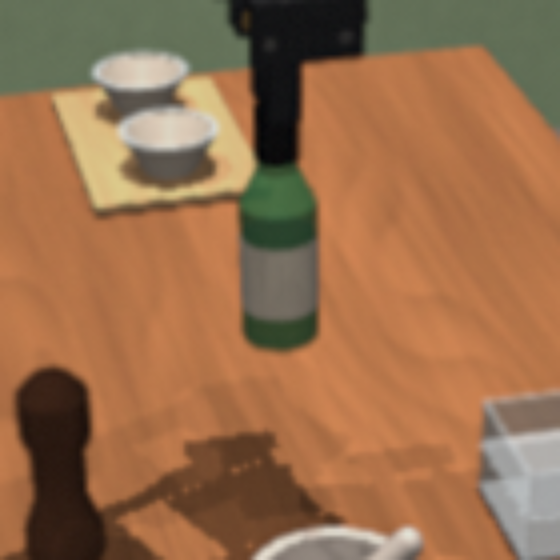

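```bash
python3 - <<'E'
from h import *
import pickle
c=pickle.load(open("side1.pkl","rb"));P=cloud(c)
for z in(110,120,125,130,135):
    print(z,proj(c,[[576,374-26,z],[576,374-26,z+98]]))
m=(abs(P[...,0]-576)<35)&(abs(P[...,1]-365)<40)&(P[...,2]>60)
g=c["color"].astype(int); gm=m&(g[...,1]>g[...,0]+15)
print(gm.sum(),np.percentile(P[gm][:,2],[0,2,98,100]))
ys=np.where(gm[:,320])[0];print(ys)
E
```

```text
110 [[322.13240239 134.56757857]
 [321.68614749 101.55181162]]
120 [[322.08861509 131.31917677]
 [321.63840139  98.0313327 ]]
125 [[322.06657613 129.68491667]
 [321.61436983  96.26029486]]
130 [[322.0444397  128.0439153 ]
 [321.59023201  94.48202719]]
135 [[322.02220533 126.39614638]
 [321.56598749  92.69650687]]
385 [137.3899036  139.2299469  256.08022351 260.27232608]
[ 82  83  84  85  86  87  88  89  90  91  92  93  94  95  96  98  99 100
 101 121 122 123 124 125]
```

Request:
servo_tool(
  moves=[
    {"delta_pos":[-0.00247,-0.015,0],"angular":[0,0,0],"jaw":0},
    {"delta_pos":[-0.00247,-0.025,0],"angular":[0,0,0],"jaw":0},
    {"delta_pos":[-0.00247,-0.0285,0],"angular":[0,0,0],"jaw":0},
    {"delta_pos":[-0.00247,-0.0285,0],"angular":[0,0,0],"jaw":0},
    {"delta_pos":[-0.00247,-0.0285,0],"angular":[0,0,0],"jaw":0},
    {"delta_pos":[-0.00247,-0.0285,0],"angular":[0,0,0],"jaw":0},
    {"delta_pos":[-0.00247,-0.0285,0],"angular":[0,0,0],"jaw":0},
    {"delta_pos":[-0.00247,-0.0285,0],"angular":[0,0,0],"jaw":0},
    {"delta_pos":[-0.00247,-0.0285,0],"angular":[0,0,0],"jaw":0},
    {"delta_pos":[-0.00247,-0.0285,0],"angular":[0,0,0],"jaw":0},
    {"delta_pos":[-0.00247,-0.0285,0],"angular":[0,0,0],"jaw":0},
    {"delta_pos":[-0.00247,-0.0285,0],"angular":[0,0,0],"jaw":0},
    {"delta_pos":[-0.00247,-0.0285,0],"angular":[0,0,0],"jaw":0},
    {"delta_pos":[-0.00247,-0.0285,0],"angular":[0,0,0],"jaw":0},
    {"delta_pos":[-0.00247,-0.0285,0],"angular":[0,0,0],"jaw":0},
    {"delta_pos":[-0.00247,-0.0285,0],"angular":[0,0,0],"jaw":0},
    {"delta_pos":[-0.00247,-0.0285,0],"angular":[0,0,0],"jaw":0},
    {"delta_pos":[-0.00247,-0.0285,0],"angular":[0,0,0],"jaw":0},
    {"delta_pos":[-0.00247,-0.02,0],"angular":[0,0,0],"jaw":0},
    {"delta_pos":[-0.00247,-0.0095,0],"angular":[0,0,0],"jaw":0},
  ],
)

```text
time: 5.98
tool_pos: [624.9, -153.6, 272.9]
orientation: [-0.004, -3.139, -0.001]
ft_force: [1.0, 0.6, -2.0]
finger_gap: 28.5
```

Request:
servo_tool(
  moves=[
    {"delta_pos":[0,0,0],"angular":[0,0,0],"jaw":0},
    {"delta_pos":[0,0,0],"angular":[0,0,0],"jaw":0},
    {"delta_pos":[0,0,0],"angular":[0,0,0],"jaw":0},
  ],
)

```text
time: 6.23
tool_pos: [625.4, -149.6, 274.3]
orientation: [0.002, -3.141, -0.001]
ft_force: [-0.7, 0.6, -2.5]
finger_gap: 28.1
```

Request:
servo_tool(
  moves=[
    {"delta_pos":[0,0,0.01],"angular":[0,0,0],"jaw":0},
    {"delta_pos":[0,0,0.016],"angular":[0,0,0],"jaw":0},
    {"delta_pos":[0,0,0.016],"angular":[0,0,0],"jaw":0},
    {"delta_pos":[0,0,0.016],"angular":[0,0,0],"jaw":0},
    {"delta_pos":[0,0,0.016],"angular":[0,0,0],"jaw":0},
    {"delta_pos":[0,0,0.016],"angular":[0,0,0],"jaw":0},
    {"delta_pos":[0,0,0.015],"angular":[0,0,0],"jaw":0},
    {"delta_pos":[0,0,0.01],"angular":[0,0,0],"jaw":0},
    {"delta_pos":[0,0,0.004],"angular":[0,0,0],"jaw":0},
    {"delta_pos":[0,0,0],"angular":[0,0,0],"jaw":0},
    {"delta_pos":[0,0,0],"angular":[0,0,0],"jaw":0},
    {"delta_pos":[0,0,0],"angular":[0,0,0],"jaw":0},
  ],
)

```text
time: 7.23
tool_pos: [625.8, -151.1, 156.5]
orientation: [-0.0, 3.14, -0.001]
ft_force: [0.8, 0.3, -2.6]
finger_gap: 27.8
```

```bash
python3 snap.py side 2 400 250 70
```

```text
[ 625.74330553 -151.17827528  156.50296886] [ 0.1476815  -0.12932597 -2.7537001 ] 28.158007556242985
```

View pics/side2.png

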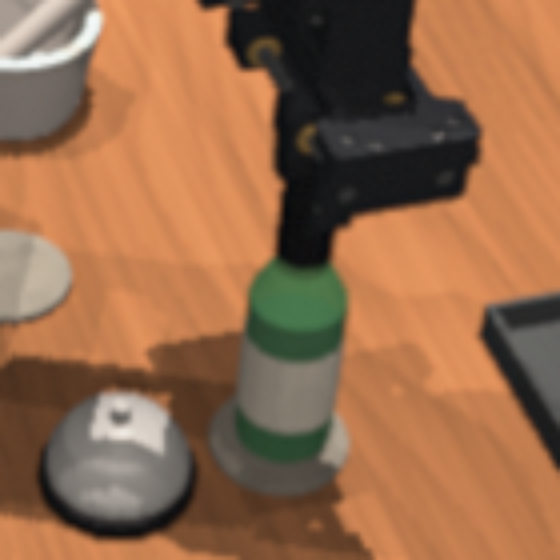

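The coaster spans crop x 209–349 and the bottle base 233–329, so the two centres are within about 1 mm of each other. Lowering the last 6 mm.

Request:
servo_tool(
  moves=[
    {"delta_pos":[0,0,0.002],"angular":[0,0,0],"jaw":0},
    {"delta_pos":[0,0,0.002],"angular":[0,0,0],"jaw":0},
    {"delta_pos":[0,0,0.001],"angular":[0,0,0],"jaw":0},
    {"delta_pos":[0,0,0.0005],"angular":[0,0,0],"jaw":0},
    {"delta_pos":[0,0,0],"angular":[0,0,0],"jaw":0},
    {"delta_pos":[0,0,0],"angular":[0,0,0],"jaw":0},
  ],
)

```text
time: 7.78
tool_pos: [625.5, -151.1, 150.5]
orientation: [-0.0, 3.141, -0.0]
ft_force: [-0.0, 0.7, 2.4]
finger_gap: 28.4
```

Request:
servo_tool(
  moves=[
    {"delta_pos":[0,0,0],"angular":[0,0,0],"jaw":0.38},
    {"delta_pos":[0,0,0],"angular":[0,0,0],"jaw":0.45},
    {"delta_pos":[0,0,0],"angular":[0,0,0],"jaw":0.7},
    {"delta_pos":[0,0,0],"angular":[0,0,0],"jaw":1},
    {"delta_pos":[0,0,0],"angular":[0,0,0],"jaw":1},
    {"delta_pos":[0,0,0],"angular":[0,0,0],"jaw":1},
    {"delta_pos":[0,0,-0.01],"angular":[0,0,0],"jaw":1},
    {"delta_pos":[0,0,-0.02],"angular":[0,0,0],"jaw":1},
    {"delta_pos":[0,0,-0.02],"angular":[0,0,0],"jaw":1},
    {"delta_pos":[0,0,-0.02],"angular":[0,0,0],"jaw":1},
    {"delta_pos":[0,0,-0.02],"angular":[0,0,0],"jaw":1},
    {"delta_pos":[0,0,0],"angular":[0,0,0],"jaw":1},
    {"delta_pos":[0,0,0],"angular":[0,0,0],"jaw":1},
  ],
)

```text
time: 8.87
tool_pos: [625.6, -151.2, 241.1]
orientation: [-0.0, 3.14, -0.001]
ft_force: [0.2, 0.3, -0.5]
finger_gap: 88.1
```

Request:
servo_tool(
  moves=[
    {"delta_pos":[0.01054,0.012,0.001],"angular":[0,0,0],"jaw":1},
    {"delta_pos":[0.01054,0.022,0.001],"angular":[0,0,0],"jaw":1},
    {"delta_pos":[0.01054,0.0277,0.001],"angular":[0,0,0],"jaw":1},
    {"delta_pos":[0.01054,0.0277,0.001],"angular":[0,0,0],"jaw":1},
    {"delta_pos":[0.01054,0.0277,0.001],"angular":[0,0,0],"jaw":1},
    {"delta_pos":[0.01054,0.0277,0.001],"angular":[0,0,0],"jaw":1},
    {"delta_pos":[0.01054,0.0277,0.001],"angular":[0,0,0],"jaw":1},
    {"delta_pos":[0.01054,0.0277,0.001],"angular":[0,0,0],"jaw":1},
    {"delta_pos":[0.01054,0.0277,0.001],"angular":[0,0,0],"jaw":1},
    {"delta_pos":[0.01054,0.0277,0.001],"angular":[0,0,0],"jaw":1},
    {"delta_pos":[0.01054,0.0277,0.001],"angular":[0,0,0],"jaw":1},
    {"delta_pos":[0.01054,0.0277,0.001],"angular":[0,0,0],"jaw":1},
    {"delta_pos":[0.01054,0.0277,0.001],"angular":[0,0,0],"jaw":1},
    {"delta_pos":[0.01054,0.0277,0.001],"angular":[0,0,0],"jaw":1},
    {"delta_pos":[0.01054,0.0277,0.001],"angular":[0,0,0],"jaw":1},
    {"delta_pos":[0.01054,0.0277,0.001],"angular":[0,0,0],"jaw":1},
    {"delta_pos":[0.01054,0.0277,0.001],"angular":[0,0,0],"jaw":1},
    {"delta_pos":[0.01054,0.0277,0.001],"angular":[0,0,0],"jaw":1},
    {"delta_pos":[0.01054,0.0138,0.001],"angular":[0,0,0],"jaw":1},
    {"delta_pos":[0.01054,0.006,0.001],"angular":[0,0,0],"jaw":1},
  ],
)

```text
time: 10.53
tool_pos: [413.1, 347.3, 218.6]
orientation: [0.003, -3.139, 0.001]
ft_force: [0.9, 0.8, -0.5]
finger_gap: 88.0
```

Request:
servo_tool(
  moves=[
    {"delta_pos":[0,0,0],"angular":[0,0,0],"jaw":1},
    {"delta_pos":[0,0,0],"angular":[0,0,0],"jaw":1},
    {"delta_pos":[0,0,0],"angular":[0,0,0],"jaw":1},
  ],
)

```text
time: 10.78
tool_pos: [415.0, 345.0, 219.9]
orientation: [-0.002, -3.141, 0.001]
ft_force: [0.2, 0.0, 0.0]
finger_gap: 88.1
```

```bash
python3 snap.py side 3 400 250 60; python3 - <<'E'
from h import *
import pickle
np.set_printoptions(precision=1,suppress=True)
c=pickle.load(open("side3.pkl","rb"));P=cloud(c)
from scipy.optimize import least_squares
d=np.hypot(P[...,0]-625,P[...,1]+151)<40
for lo,hi,r in((12,100,26),(138,168,15)):
    Q=P[d&(P[...,2]>lo)&(P[...,2]<hi)]
    f=least_squares(lambda q:np.hypot(Q[:,0]-q[0],Q[:,1]-q[1])-r,(625,-151),loss="soft_l1");print(len(Q),f.x)
E
```

```text
[415.20044052 344.95884845 219.95122611] [ 0.04460061 -0.19004445  0.001674  ] 88.07512045255626
713 [ 624.3 -151.6]
164 [ 624.9 -151.6]
```

View pics/side3.png

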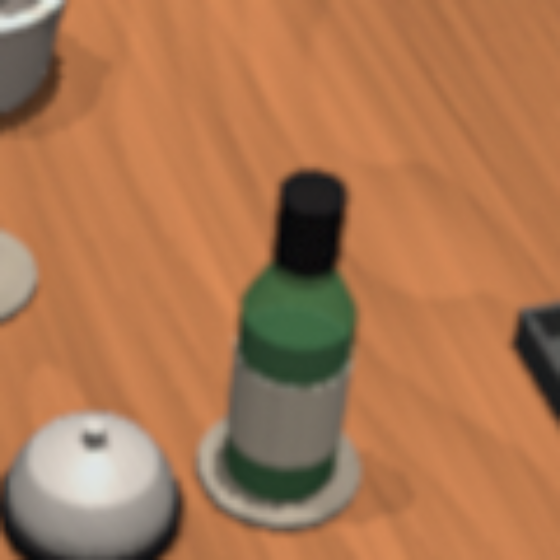

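The bottle stands upright and centred at (624.6, -151.6). Next, down onto the mill head.

Request:
servo_tool(
  moves=[
    {"delta_pos":[0,0.0006,0.008],"angular":[0,0,0],"jaw":1},
    {"delta_pos":[0,0,0.016],"angular":[0,0,0],"jaw":1},
    {"delta_pos":[0,0,0.016],"angular":[0,0,0],"jaw":1},
    {"delta_pos":[0,0,0.016],"angular":[0,0,0],"jaw":1},
    {"delta_pos":[0,0,0.016],"angular":[0,0,0],"jaw":1},
    {"delta_pos":[0,0,0.016],"angular":[0,0,0],"jaw":1},
    {"delta_pos":[0,0,0.015],"angular":[0,0,0],"jaw":1},
    {"delta_pos":[0,0,0.0075],"angular":[0,0,0],"jaw":1},
    {"delta_pos":[0,0,0],"angular":[0,0,0],"jaw":1},
    {"delta_pos":[0,0,0],"angular":[0,0,0],"jaw":1},
    {"delta_pos":[0,0,0],"angular":[0,0,0],"jaw":0.7},
    {"delta_pos":[0,0,0],"angular":[0,0,0],"jaw":0.55},
    {"delta_pos":[0,0,0],"angular":[0,0,0],"jaw":0.4},
    {"delta_pos":[0,0,0],"angular":[0,0,0],"jaw":0.2},
    {"delta_pos":[0,0,0],"angular":[0,0,0],"jaw":0},
    {"delta_pos":[0,0,0],"angular":[0,0,0],"jaw":0},
    {"delta_pos":[0,0,0],"angular":[0,0,0],"jaw":0},
  ],
)

```text
time: 12.25
tool_pos: [414.7, 346.4, 109.8]
orientation: [-0.0, 3.141, -0.0]
ft_force: [-0.7, -1.4, 4.9]
finger_gap: 44.3
```

The gap reads 44.3 mm where the head should give 50. Looking before lifting.

```bash
python3 snap.py side 4 263 150 60;python3 snap.py top 4 140 268 60
```

```text
[414.84458859 346.50445329 109.98234002] [ 0.6080611  -1.36036582  4.06563049] 44.497717057796166
[414.88792885 346.57112457 110.06795217] [ 0.72413988 -1.35091498  5.67210903] 44.22366269420064
```

View pics/side4.png

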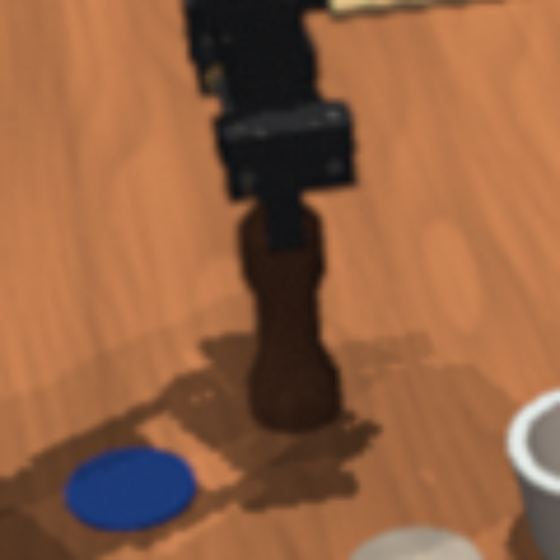

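View pics/top4.png

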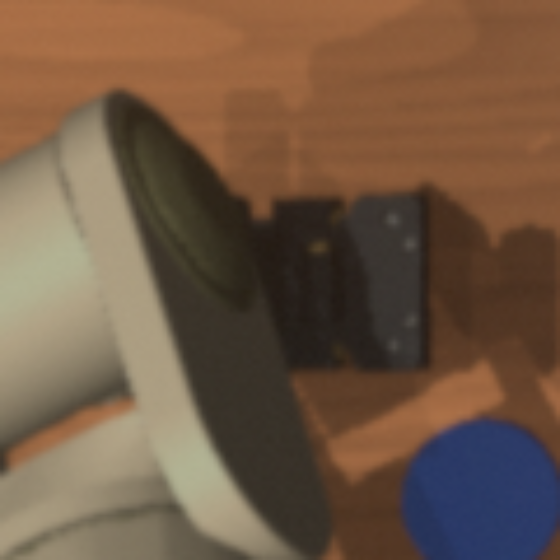

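```bash
python3 - <<'E'
from h import *
import pickle
np.set_printoptions(precision=1,suppress=True)
c=pickle.load(open("side4.pkl","rb"));P=cloud(c)
for z in(85,93,100,110):print(z,proj(c,[[415,346-23-8,z],[415,346-25,z]]).ravel())
print("mill base/95/125/top",proj(c,[[415,346-28,0],[415,346-25,95],[415,346-25,125],[415,346,142]]))
c0=pickle.load(open("side0.pkl","rb"));P0=cloud(c0);g=c0["color"]
for v in range(128,186,3):
    row=[u for u in range(240,290) if g[v,u].astype(int).sum()<200 or (P0[v,u,2]>25)]
    print(v,row[0] if row else None,row[-1] if row else None,P0[v,263], g[v,263])
E
```

```text
85 [265.7 157.1 265.4 155.9]
93 [265.5 154.5 265.2 153.4]
100 [265.3 152.3 264.9 151.1]
110 [265.  149.  264.6 147.8]
mill base/95/125/top [[268.  182.9]
 [265.1 152.7]
 [264.2 142.9]
 [262.2 132.4]]
128 None None [448.1 625.5  -1.6] [183 117  73]
131 None None [445.  604.5  -0.5] [143  89  57]
134 257 268 [415.7 336.9 142.3] [109  64  43]
137 254 271 [414.  326.8 139.3] [96 58 38]
140 253 271 [413.2 326.5 130.6] [90 53 35]
143 253 272 [411.7 319.2 126.1] [61 35 23]
146 254 272 [410.8 317.7 118.1] [41 25 16]
149 255 271 [410.2 318.6 108.6] [40 22 13]
152 256 270 [409.7 321.2  97.9] [40 25 17]
155 257 270 [408.9 321.   89. ] [41 25 18]
158 258 271 [408.6 325.5  76.9] [42 24 16]
161 258 271 [408.1 328.1  66. ] [43 24 16]
164 258 272 [407.5 329.3  55.8] [45 26 18]
167 257 274 [406.3 325.   49.1] [49 30 20]
170 256 275 [405.2 322.5  41.2] [49 30 20]
173 256 275 [404.2 319.8  33.5] [51 31 21]
176 256 275 [403.4 320.7  23.2] [55 32 21]
179 257 274 [402.4 318.1  15.3] [49 29 19]
182 261 270 [401.8 320.7   3.7] [74 45 28]
185 None None [399.9 309.4   1.8] [187 119  75]
```

```bash
python3 - <<'E'
import pickle,cv2,numpy as np
from h import *
c=pickle.load(open("side4.pkl","rb"));P=cloud(c)
im=c["color"][110:190,225:305,::-1].astype(float)
im=np.clip(im*3,0,255).astype(np.uint8)
cv2.imwrite("pics/side4b.png",cv2.resize(im,(560,560),interpolation=cv2.INTER_NEAREST))
np.set_printoptions(precision=0,suppress=True)
for v in range(128,164,2):print(v,P[v,265],c["color"][v,265])
E
```

```text
128 [414. 258. 203.] [21 21 22]
130 [413. 258. 198.] [19 21 22]
132 [418. 305. 166.] [18 19 21]
134 [418. 309. 158.] [19 21 22]
136 [417. 310. 151.] [19 20 21]
138 [417. 308. 146.] [21 21 22]
140 [417. 316. 136.] [20 20 22]
142 [416. 309. 134.] [20 19 20]
144 [417. 321. 121.] [39 23 17]
146 [417. 327. 112.] [42 25 17]
148 [416. 321. 110.] [42 26 18]
150 [415. 321. 103.] [43 27 19]
152 [415. 323.  96.] [41 25 15]
154 [416. 331.  85.] [42 25 16]
156 [415. 329.  80.] [42 24 16]
158 [414. 330.  73.] [41 24 15]
160 [413. 324.  70.] [44 26 18]
162 [413. 324.  64.] [45 27 19]
```

View pics/side4b.png

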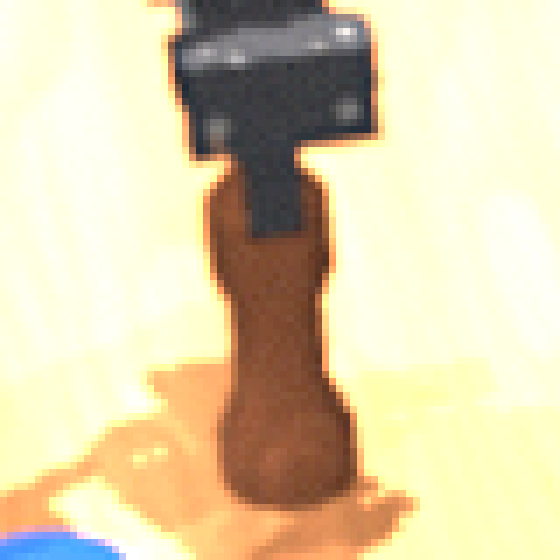

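```bash
python3 - <<'E'
import pickle,cv2,numpy as np
from h import *
out=[]
for f,T,hw in(("side0",(225,474,222),None),("side3",(415,345,220),44),("side2",(625.7,-151,156.5),15)):
    c=pickle.load(open(f+".pkl","rb"))
    im=np.clip(c["color"][:,:,::-1].astype(float)*2.5,0,255).astype(np.uint8)
    if f=="side0":
        yv=np.array([.43,.9,0]); pts=[np.array(T)+s*44*yv+[0,0,-dz] for s in(-1,1) for dz in(0,17)]
    else: pts=[np.array(T)+[0,s*(hw+9),-dz] for s in(-1,1) for dz in(0,17)]
    q=proj(c,pts); print(f,q.round(1).tolist())
    m=q.mean(0).astype(int);x0,y0=max(0,m[0]-45),max(0,m[1]-45)
    cr=cv2.resize(im[y0:y0+90,x0:x0+90],(400,400),interpolation=cv2.INTER_NEAREST)
    for i,p in enumerate(q):
        cv2.drawMarker(cr,tuple(int(a) for a in((p-[x0,y0]+.5)*400/90)),[(0,0,255),(255,0,255)][i%2],0,12,1)
    out.append(cr)
cv2.imwrite("pics/tips.png",cv2.resize(np.hstack(out),(798,266)))
E
```

```text
side0 [[175.5, 100.5], [176.7, 106.4], [188.9, 86.0], [189.8, 91.7]]
side3 [[262.9, 115.2], [263.5, 121.4], [256.8, 96.6], [257.4, 102.5]]
side2 [[411.0, 243.8], [410.2, 250.3], [402.4, 228.3], [401.7, 234.7]]
```

View pics/tips.png

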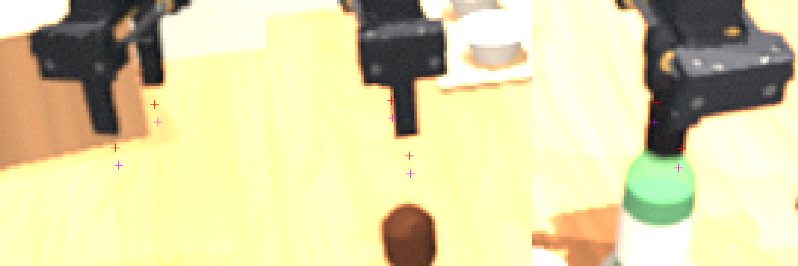

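```bash
python3 - <<'E'
import pickle,cv2,numpy as np
from h import *
np.set_printoptions(precision=0,suppress=True)
for f,x,y,r in(("side3",415,345,90),("side0",225,474,90),("side4",415,346,90)):
    c=pickle.load(open(f+".pkl","rb"));P=cloud(c);g=c["color"].astype(int)
    m=(np.hypot(P[...,0]-x,P[...,1]-y)<r)&(g.max(-1)<40)&(P[...,2]>100 if f!="side4" else (P[...,2]>120))
    Q=P[m]
    print(f,"z min pct",np.percentile(Q[:,2],[0,1,3,5,50]))
    for lo in range(110,300,10):
        q=Q[(Q[:,2]>=lo)&(Q[:,2]<lo+10)]
        if len(q):print(lo,len(q),"x",np.percentile(q[:,0],[5,95]),"y",np.percentile(q[:,1],[5,50,95]))
E
```

```text
side3 z min pct [100. 107. 127. 252. 359.]
110 13 x [394. 432.] y [323. 327. 334.]
120 11 x [394. 433.] y [321. 327. 335.]
130 1 x [433. 433.] y [332. 332. 332.]
230 2 x [405. 413.] y [395. 398. 400.]
240 18 x [407. 421.] y [284. 287. 292.]
250 18 x [407. 420.] y [284. 285. 288.]
260 24 x [407. 419.] y [280. 283. 287.]
270 27 x [406. 421.] y [280. 283. 286.]
280 26 x [407. 421.] y [279. 282. 286.]
290 3 x [405. 419.] y [265. 279. 280.]
side0 z min pct [242. 248. 254. 261. 347.]
240 34 x [196. 253.] y [417. 427. 516.]
250 49 x [194. 254.] y [417. 428. 519.]
260 57 x [193. 254.] y [413. 426. 519.]
270 56 x [193. 255.] y [415. 423. 519.]
280 65 x [194. 255.] y [414. 512. 524.]
290 21 x [196. 256.] y [413. 513. 521.]
side4 z min pct [120. 124. 133. 140. 246.]
120 28 x [406. 432.] y [315. 324. 337.]
130 28 x [404. 428.] y [306. 312. 338.]
140 24 x [404. 422.] y [306. 309. 313.]
150 31 x [402. 422.] y [304. 308. 311.]
160 11 x [405. 419.] y [303. 306. 310.]
190 47 x [391. 438.] y [258. 261. 265.]
200 90 x [385. 438.] y [257. 261. 421.]
210 58 x [382. 427.] y [258. 376. 424.]
220 37 x [381. 425.] y [257. 301. 414.]
230 153 x [385. 431.] y [271. 300. 333.]
240 73 x [391. 432.] y [303. 307. 332.]
250 69 x [393. 431.] y [301. 306. 328.]
260 60 x [396. 428.] y [301. 304. 311.]
270 98 x [381. 439.] y [302. 306. 311.]
280 155 x [382. 442.] y [304. 312. 328.]
290 54 x [380. 442.] y [308. 316. 340.]
```

The depth cloud puts the fingertips about 18 mm above the reported TCP, with a finger length of about 62 mm and no xy offset. The description says they are 17 mm below it. So the fingers are closed on the mill's cone, which explains the 44 mm gap. From here I use tip z = TCP z + 18. Opening, going 32 mm lower and gripping the head again.

Request:
servo_tool(
  moves=[
    {"delta_pos":[0,0,0],"angular":[0,0,0],"jaw":0.6},
    {"delta_pos":[0,0,0],"angular":[0,0,0],"jaw":0.8},
    {"delta_pos":[0,0,0],"angular":[0,0,0],"jaw":1},
    {"delta_pos":[0,0,0],"angular":[0,0,0],"jaw":1},
    {"delta_pos":[0,0,0.008],"angular":[0,0,0],"jaw":1},
    {"delta_pos":[0,0,0.008],"angular":[0,0,0],"jaw":1},
    {"delta_pos":[0,0,0.008],"angular":[0,0,0],"jaw":1},
    {"delta_pos":[0,0,0.008],"angular":[0,0,0],"jaw":1},
    {"delta_pos":[0,0,0],"angular":[0,0,0],"jaw":1},
    {"delta_pos":[0,0,0],"angular":[0,0,0],"jaw":1},
    {"delta_pos":[0,0,0],"angular":[0,0,0],"jaw":0.7},
    {"delta_pos":[0,0,0],"angular":[0,0,0],"jaw":0.6},
    {"delta_pos":[0,0,0],"angular":[0,0,0],"jaw":0.5},
    {"delta_pos":[0,0,0],"angular":[0,0,0],"jaw":0.3},
    {"delta_pos":[0,0,0],"angular":[0,0,0],"jaw":0},
    {"delta_pos":[0,0,0],"angular":[0,0,0],"jaw":0},
    {"delta_pos":[0,0,0],"angular":[0,0,0],"jaw":0},
  ],
)

```text
time: 13.77
tool_pos: [414.6, 346.4, 77.6]
orientation: [-0.0, 3.141, -0.0]
ft_force: [0.2, -1.4, 2.8]
finger_gap: 49.0
```

```bash
python3 snap.py side 5 263 150 60; python3 - <<'E'
import pickle,cv2,numpy as np
c=pickle.load(open("side5.pkl","rb"))
im=np.clip(c["color"][100:190,220:310,::-1].astype(float)*3,0,255).astype(np.uint8)
cv2.imwrite("pics/side5b.png",cv2.resize(im,(540,540),interpolation=cv2.INTER_NEAREST))
E
```

```text
[414.63343458 346.45551636  77.62366744] [ 0.36559695 -0.89632657  0.84864779] 49.099716318887616
```

View pics/side5b.png

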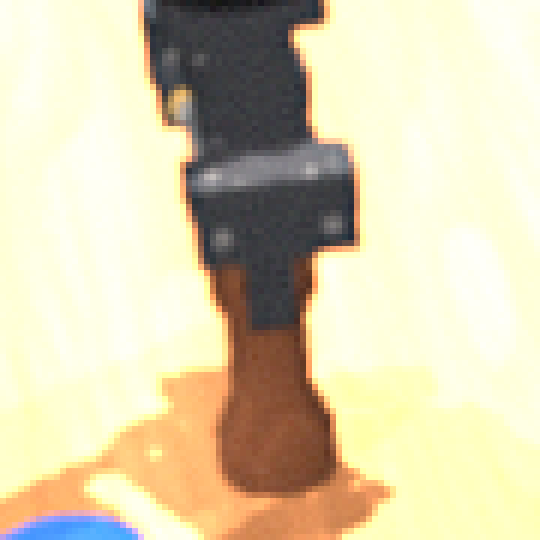

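Gap is 49 mm and the tips sit at the bottom of the head, so this is a proper grip. Lifting and carrying.

Request:
servo_tool(
  moves=[
    {"delta_pos":[0,0,-0.006],"angular":[0,0,0],"jaw":0},
    {"delta_pos":[0,0,-0.014],"angular":[0,0,0],"jaw":0},
    {"delta_pos":[0,0,-0.016],"angular":[0,0,0],"jaw":0},
    {"delta_pos":[0,0,-0.016],"angular":[0,0,0],"jaw":0},
    {"delta_pos":[0,0,-0.008],"angular":[0,0,0],"jaw":0},
    {"delta_pos":[-0.00373,-0.01,0],"angular":[0,0,0],"jaw":0},
    {"delta_pos":[-0.00373,-0.02,0],"angular":[0,0,0],"jaw":0},
    {"delta_pos":[-0.00373,-0.02,0],"angular":[0,0,0],"jaw":0},
    {"delta_pos":[-0.00373,-0.02,0],"angular":[0,0,0],"jaw":0},
    {"delta_pos":[-0.00373,-0.02,0],"angular":[0,0,0],"jaw":0},
    {"delta_pos":[-0.00373,-0.02,0],"angular":[0,0,0],"jaw":0},
    {"delta_pos":[-0.00373,-0.02,0],"angular":[0,0,0],"jaw":0},
    {"delta_pos":[-0.00373,-0.02,0],"angular":[0,0,0],"jaw":0},
    {"delta_pos":[-0.00373,-0.018,0],"angular":[0,0,0],"jaw":0},
    {"delta_pos":[-0.00373,-0.0096,0],"angular":[0,0,0],"jaw":0},
    {"delta_pos":[0,0,0],"angular":[0,0,0],"jaw":0},
    {"delta_pos":[0,0,0],"angular":[0,0,0],"jaw":0},
    {"delta_pos":[0,0,0],"angular":[0,0,0],"jaw":0},
  ],
)

```text
time: 15.32
tool_pos: [451.6, 169.5, 137.2]
orientation: [0.001, -3.141, -0.0]
ft_force: [-0.5, 0.4, -1.9]
finger_gap: 48.6
```

Request:
servo_tool(
  moves=[
    {"delta_pos":[0,0,0.008],"angular":[0,0,0],"jaw":0},
    {"delta_pos":[0,0,0.014],"angular":[0,0,0],"jaw":0},
    {"delta_pos":[0,0,0.014],"angular":[0,0,0],"jaw":0},
    {"delta_pos":[0,0,0.008],"angular":[0,0,0],"jaw":0},
    {"delta_pos":[0,0,0.004],"angular":[0,0,0],"jaw":0},
    {"delta_pos":[0,0,0],"angular":[0,0,0],"jaw":0},
    {"delta_pos":[0,0,0],"angular":[0,0,0],"jaw":0},
    {"delta_pos":[0,0,0],"angular":[0,0,0],"jaw":0},
  ],
)

```text
time: 15.98
tool_pos: [452.2, 169.1, 90.1]
orientation: [-0.0, 3.14, 0.0]
ft_force: [-0.2, -0.3, -1.2]
finger_gap: 48.5
```

```bash
python3 snap.py side 6 292 190 60
```

```text
[452.22323798 169.02781786  90.10620896] [ 0.24697831 -0.27484505 -1.50418184] 48.76322081254133
```

View pics/side6.png

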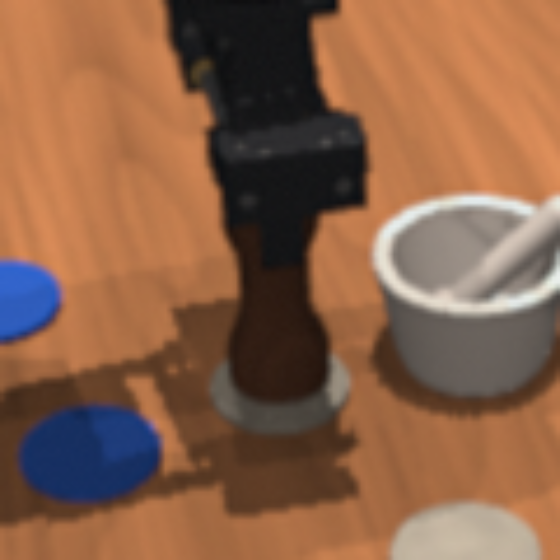

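The coaster is centred at crop x 281 and the mill foot at 278.5, about 1 mm off. Nudging and lowering.

Request:
servo_tool(
  moves=[
    {"delta_pos":[-0.0007,0,0.002],"angular":[0,0,0],"jaw":0},
    {"delta_pos":[0,0,0.002],"angular":[0,0,0],"jaw":0},
    {"delta_pos":[0,0,0.0015],"angular":[0,0,0],"jaw":0},
    {"delta_pos":[0,0,0.0007],"angular":[0,0,0],"jaw":0},
    {"delta_pos":[0,0,0],"angular":[0,0,0],"jaw":0},
    {"delta_pos":[0,0,0],"angular":[0,0,0],"jaw":0},
  ],
)

```text
time: 16.53
tool_pos: [452.8, 168.9, 83.6]
orientation: [0.0, 3.141, -0.0]
ft_force: [-0.7, -0.8, 2.2]
finger_gap: 48.9
```

Request:
servo_tool(
  moves=[
    {"delta_pos":[0,0,0],"angular":[0,0,0],"jaw":0.6},
    {"delta_pos":[0,0,0],"angular":[0,0,0],"jaw":0.7},
    {"delta_pos":[0,0,0],"angular":[0,0,0],"jaw":0.85},
    {"delta_pos":[0,0,0],"angular":[0,0,0],"jaw":1},
    {"delta_pos":[0,0,0],"angular":[0,0,0],"jaw":1},
    {"delta_pos":[0,0,-0.01],"angular":[0,0,0],"jaw":1},
    {"delta_pos":[0,0,-0.02],"angular":[0,0,0],"jaw":1},
    {"delta_pos":[0,0,-0.02],"angular":[0,0,0],"jaw":1},
    {"delta_pos":[0,0,-0.02],"angular":[0,0,0],"jaw":1},
    {"delta_pos":[0,0,-0.016],"angular":[0,0,0],"jaw":1},
    {"delta_pos":[0,0,0],"angular":[0,0,0],"jaw":1},
    {"delta_pos":[0,0,0],"angular":[0,0,0],"jaw":1},
  ],
)

```text
time: 17.53
tool_pos: [452.7, 169.0, 169.9]
orientation: [-0.0, 3.14, 0.0]
ft_force: [0.4, -0.6, 0.2]
finger_gap: 88.0
```

Request:
servo_tool(
  moves=[
    {"delta_pos":[-0.00644,-0.012,0],"angular":[0,0,0],"jaw":1},
    {"delta_pos":[-0.00644,-0.022,0],"angular":[0,0,0],"jaw":1},
    {"delta_pos":[-0.00644,-0.0283,0],"angular":[0,0,0],"jaw":1},
    {"delta_pos":[-0.00644,-0.0283,0],"angular":[0,0,0],"jaw":1},
    {"delta_pos":[-0.00644,-0.0283,0],"angular":[0,0,0],"jaw":1},
    {"delta_pos":[-0.00644,-0.0283,0],"angular":[0,0,0],"jaw":1},
    {"delta_pos":[-0.00644,-0.0283,0],"angular":[0,0,0],"jaw":1},
    {"delta_pos":[-0.00644,-0.0283,0],"angular":[0,0,0],"jaw":1},
    {"delta_pos":[-0.00644,-0.0283,0],"angular":[0,0,0],"jaw":1},
    {"delta_pos":[-0.00644,-0.0283,0],"angular":[0,0,0],"jaw":1},
    {"delta_pos":[-0.00644,-0.0283,0],"angular":[0,0,0],"jaw":1},
    {"delta_pos":[-0.00644,-0.0283,0],"angular":[0,0,0],"jaw":1},
    {"delta_pos":[-0.00644,-0.0283,0],"angular":[0,0,0],"jaw":1},
    {"delta_pos":[-0.00644,-0.0283,0],"angular":[0,0,0],"jaw":1},
    {"delta_pos":[-0.00644,-0.0283,0],"angular":[0,0,0],"jaw":1},
    {"delta_pos":[-0.00644,-0.0283,0],"angular":[0,0,0],"jaw":1},
    {"delta_pos":[-0.00644,-0.0283,0],"angular":[0,0,0],"jaw":1},
    {"delta_pos":[-0.00644,-0.0283,0],"angular":[0,0,0],"jaw":1},
    {"delta_pos":[-0.00644,-0.014,0],"angular":[0,0,0],"jaw":1},
    {"delta_pos":[-0.00644,-0.0062,0],"angular":[0,0,0],"jaw":1},
  ],
)

```text
time: 19.2
tool_pos: [580.7, -340.3, 167.2]
orientation: [-0.004, -3.139, -0.002]
ft_force: [-0.6, -0.4, -0.1]
finger_gap: 87.8
```

Request:
servo_tool(
  moves=[
    {"delta_pos":[0,0,0],"angular":[0,0,0],"jaw":1},
    {"delta_pos":[0,0,0],"angular":[0,0,0],"jaw":1},
    {"delta_pos":[0,0,0],"angular":[0,0,0],"jaw":1},
  ],
)

```text
time: 19.45
tool_pos: [581.1, -337.3, 168.6]
orientation: [0.001, -3.141, -0.002]
ft_force: [0.2, 0.8, -0.2]
finger_gap: 88.2
```

```bash
python3 snap.py side 7 320 240 0; python3 - <<'E'
from h import *
import pickle
np.set_printoptions(precision=1,suppress=True)
c=pickle.load(open("side7.pkl","rb"));P=cloud(c)
from scipy.optimize import least_squares
d=np.hypot(P[...,0]-452,P[...,1]-169)<40
Q=P[d&(P[...,2]>105)&(P[...,2]<126)]
f=least_squares(lambda q:np.hypot(Q[:,0]-q[0],Q[:,1]-q[1])-25,(452,169),loss="soft_l1");print(len(Q),f.x)
d=np.hypot(P[...,0]-581.5,P[...,1]+338)<100
g=c["color"].astype(int)
Q=P[d&(P[...,2]>100)&(g.max(-1)<45)];print("tipmin",np.percentile(Q[:,2],[0,1,2,3,5]))
E
```

```text
[ 581.12559884 -337.25377723  169.01900765] [ 0.06302411  0.00147861 -0.10305524] 87.87278311052785
157 [452.5 167.2]
tipmin [186.5 194.2 198.6 202.  210.5]
```

View pics/side7.png

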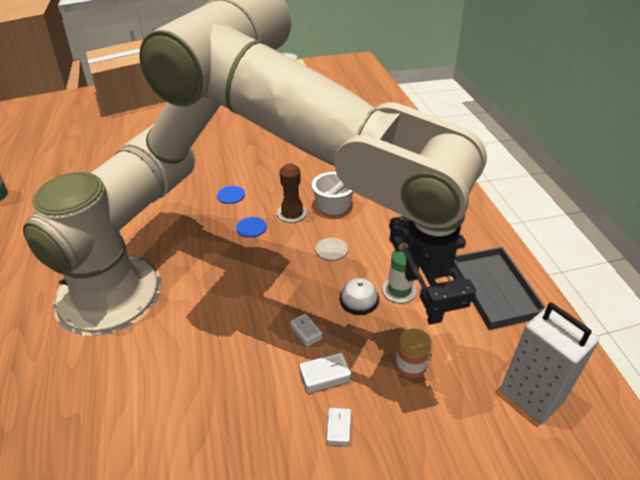

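The mill stands upright on its coaster, seen at (290,190), and fits to (452.5, 167.2). The tips are again about 17.5 mm above the TCP. Going down on the jar with tips at about 24 mm.

Request:
servo_tool(
  moves=[
    {"delta_pos":[0,0,0.013],"angular":[0,0,0],"jaw":1},
    {"delta_pos":[0,0,0.02],"angular":[0,0,0],"jaw":1},
    {"delta_pos":[0,0,0.02],"angular":[0,0,0],"jaw":1},
    {"delta_pos":[0,0,0.02],"angular":[0,0,0],"jaw":1},
    {"delta_pos":[0,0,0.02],"angular":[0,0,0],"jaw":1},
    {"delta_pos":[0,0,0.02],"angular":[0,0,0],"jaw":1},
    {"delta_pos":[0,0,0.02],"angular":[0,0,0],"jaw":1},
    {"delta_pos":[0,0,0.015],"angular":[0,0,0],"jaw":1},
    {"delta_pos":[0,0,0.01],"angular":[0,0,0],"jaw":1},
    {"delta_pos":[0,0,0.005],"angular":[0,0,0],"jaw":1},
    {"delta_pos":[0,0,0],"angular":[0,0,0],"jaw":1},
    {"delta_pos":[0,0,0],"angular":[0,0,0],"jaw":1},
  ],
)

```text
time: 20.5
tool_pos: [581.7, -338.1, 7.1]
orientation: [-0.0, 3.141, -0.001]
ft_force: [-0.6, -0.7, 0.3]
finger_gap: 88.4
```

Request:
servo_tool(
  moves=[
    {"delta_pos":[0,0,0],"angular":[0,0,0],"jaw":0.8},
    {"delta_pos":[0,0,0],"angular":[0,0,0],"jaw":0.7},
    {"delta_pos":[0,0,0],"angular":[0,0,0],"jaw":0.6},
    {"delta_pos":[0,0,0],"angular":[0,0,0],"jaw":0.4},
    {"delta_pos":[0,0,0],"angular":[0,0,0],"jaw":0},
    {"delta_pos":[0,0,0],"angular":[0,0,0],"jaw":0},
    {"delta_pos":[0,0,0],"angular":[0,0,0],"jaw":0},
  ],
)

```text
time: 21.08
tool_pos: [581.5, -338.2, 6.6]
orientation: [-0.0, 3.141, -0.0]
ft_force: [-1.0, 0.2, 3.0]
finger_gap: 59.3
```

```bash
python3 snap.py side 8 413 340 60
```

```text
[ 581.46055716 -338.17477371    6.65119729] [-0.00897097  0.49848874  2.78597882] 59.03703966547129
```

View pics/side8.png

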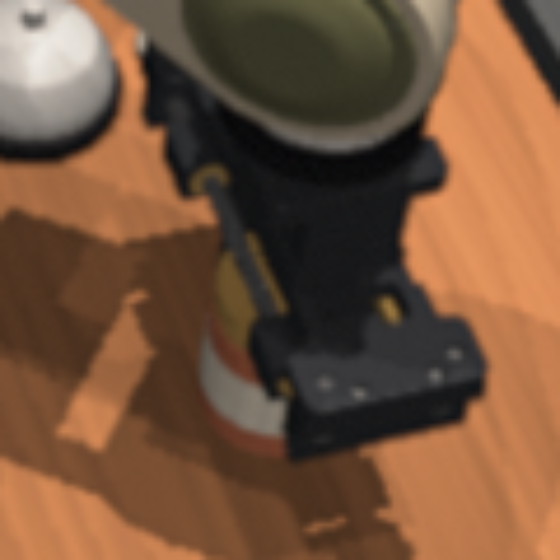

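Request:
servo_tool(
  moves=[
    {"delta_pos":[0,0,-0.006],"angular":[0,0,0],"jaw":0},
    {"delta_pos":[0,0,-0.014],"angular":[0,0,0],"jaw":0},
    {"delta_pos":[0,0,-0.02],"angular":[0,0,0],"jaw":0},
    {"delta_pos":[0,0,-0.02],"angular":[0,0,0],"jaw":0},
    {"delta_pos":[0,0,-0.02],"angular":[0,0,0],"jaw":0},
    {"delta_pos":[0,0,-0.01],"angular":[0,0,0],"jaw":0},
    {"delta_pos":[0.0068,0.008,0],"angular":[0,0,0],"jaw":0},
    {"delta_pos":[0.0136,0.0163,0],"angular":[0,0,0],"jaw":0},
    {"delta_pos":[0.0136,0.0163,0],"angular":[0,0,0],"jaw":0},
    {"delta_pos":[0.0136,0.0163,0],"angular":[0,0,0],"jaw":0},
    {"delta_pos":[0.0136,0.0163,0],"angular":[0,0,0],"jaw":0},
    {"delta_pos":[0.0136,0.0163,0],"angular":[0,0,0],"jaw":0},
    {"delta_pos":[0.0067,0.0085,0],"angular":[0,0,0],"jaw":0},
    {"delta_pos":[0,0,0],"angular":[0,0,0],"jaw":0},
  ],
)

```text
time: 22.3
tool_pos: [498.7, -238.4, 96.6]
orientation: [0.001, -3.14, -0.002]
ft_force: [0.3, -1.1, -3.0]
finger_gap: 59.3
```

Request:
servo_tool(
  moves=[
    {"delta_pos":[0,0.01,0],"angular":[0,0,0],"jaw":0},
    {"delta_pos":[0,0.02,0],"angular":[0,0,0],"jaw":0},
    {"delta_pos":[0,0.022,0],"angular":[0,0,0],"jaw":0},
    {"delta_pos":[0,0.022,0],"angular":[0,0,0],"jaw":0},
    {"delta_pos":[0,0.022,0],"angular":[0,0,0],"jaw":0},
    {"delta_pos":[0,0.022,0],"angular":[0,0,0],"jaw":0},
    {"delta_pos":[-0.002,0.022,0],"angular":[0,0,0],"jaw":0},
    {"delta_pos":[-0.003,0.022,0],"angular":[0,0,0],"jaw":0},
    {"delta_pos":[-0.003,0.022,0],"angular":[0,0,0],"jaw":0},
    {"delta_pos":[-0.003,0.022,0],"angular":[0,0,0],"jaw":0},
    {"delta_pos":[-0.003,0.022,0],"angular":[0,0,0],"jaw":0},
    {"delta_pos":[-0.001,0.016,0],"angular":[0,0,0],"jaw":0},
    {"delta_pos":[0,0.008,0],"angular":[0,0,0],"jaw":0},
    {"delta_pos":[0,0,0],"angular":[0,0,0],"jaw":0},
    {"delta_pos":[0,0,0],"angular":[0,0,0],"jaw":0},
    {"delta_pos":[0,0,0],"angular":[0,0,0],"jaw":0},
  ],
)

```text
time: 23.63
tool_pos: [515.0, 11.1, 96.3]
orientation: [0.001, 3.141, -0.0]
ft_force: [-0.3, 0.2, -3.6]
finger_gap: 59.4
```

Request:
servo_tool(
  moves=[
    {"delta_pos":[0,0.0008,0.007],"angular":[0,0,0],"jaw":0},
    {"delta_pos":[0,0,0.015],"angular":[0,0,0],"jaw":0},
    {"delta_pos":[0,0,0.015],"angular":[0,0,0],"jaw":0},
    {"delta_pos":[0,0,0.015],"angular":[0,0,0],"jaw":0},
    {"delta_pos":[0,0,0.015],"angular":[0,0,0],"jaw":0},
    {"delta_pos":[0,0,0.008],"angular":[0,0,0],"jaw":0},
    {"delta_pos":[0,0,0.003],"angular":[0,0,0],"jaw":0},
    {"delta_pos":[0,0,0],"angular":[0,0,0],"jaw":0},
    {"delta_pos":[0,0,0],"angular":[0,0,0],"jaw":0},
    {"delta_pos":[0,0,0],"angular":[0,0,0],"jaw":0},
  ],
)

```text
time: 24.47
tool_pos: [515.4, 12.5, 19.1]
orientation: [0.0, 3.14, -0.0]
ft_force: [0.7, -0.1, -3.4]
finger_gap: 59.4
```

```bash
python3 snap.py side 9 335 230 60
```

```text
[515.32378453  12.5662119   19.03251139] [-0.73711219 -0.00774879 -2.9571014 ] 59.32840634090708
```

View pics/side9.png

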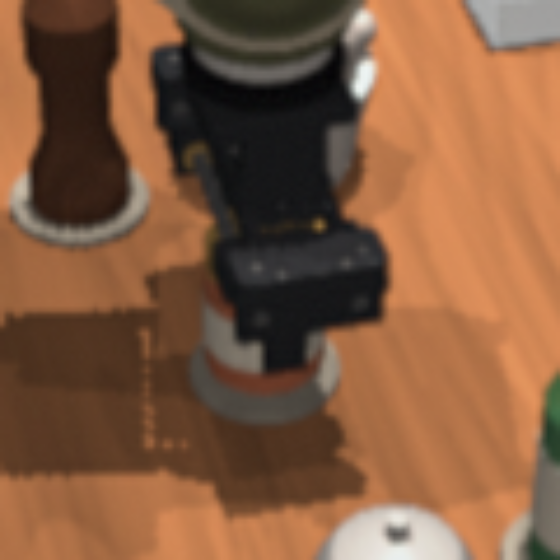

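Request:
servo_tool(
  moves=[
    {"delta_pos":[0,0,0.002],"angular":[0,0,0],"jaw":0},
    {"delta_pos":[0,0,0.002],"angular":[0,0,0],"jaw":0},
    {"delta_pos":[0,0,0.0015],"angular":[0,0,0],"jaw":0},
    {"delta_pos":[0,0,0.001],"angular":[0,0,0],"jaw":0},
    {"delta_pos":[0,0,0],"angular":[0,0,0],"jaw":0},
    {"delta_pos":[0,0,0],"angular":[0,0,0],"jaw":0},
  ],
)

```text
time: 25.02
tool_pos: [514.9, 12.7, 12.6]
orientation: [-0.0, 3.141, -0.0]
ft_force: [-3.7, 1.6, 8.1]
finger_gap: 59.4
```

Contact at 8 N. Releasing and raising.

Request:
servo_tool(
  moves=[
    {"delta_pos":[0,0,0],"angular":[0,0,0],"jaw":0.72},
    {"delta_pos":[0,0,0],"angular":[0,0,0],"jaw":0.8},
    {"delta_pos":[0,0,0],"angular":[0,0,0],"jaw":0.9},
    {"delta_pos":[0,0,0],"angular":[0,0,0],"jaw":1},
    {"delta_pos":[0,0,0],"angular":[0,0,0],"jaw":1},
    {"delta_pos":[0,0,-0.01],"angular":[0,0,0],"jaw":1},
    {"delta_pos":[0,0,-0.02],"angular":[0,0,0],"jaw":1},
    {"delta_pos":[0,0,-0.02],"angular":[0,0,0],"jaw":1},
    {"delta_pos":[0,0,-0.02],"angular":[0,0,0],"jaw":1},
    {"delta_pos":[0,0,-0.02],"angular":[0,0,0],"jaw":1},
    {"delta_pos":[0,0,-0.01],"angular":[0,0,0],"jaw":1},
    {"delta_pos":[0,0,0],"angular":[0,0,0],"jaw":1},
    {"delta_pos":[0,0,0],"angular":[0,0,0],"jaw":1},
  ],
)

```text
time: 26.1
tool_pos: [514.8, 12.7, 111.7]
orientation: [0.0, 3.141, -0.0]
ft_force: [0.5, -0.5, 0.1]
finger_gap: 88.0
```

Request:
servo_tool(
  moves=[
    {"delta_pos":[0.00649,-0.01,0],"angular":[0,0,0],"jaw":1},
    {"delta_pos":[0.00649,-0.02,0],"angular":[0,0,0],"jaw":1},
    {"delta_pos":[0.00649,-0.0258,0],"angular":[0,0,0],"jaw":1},
    {"delta_pos":[0.00649,-0.0258,0],"angular":[0,0,0],"jaw":1},
    {"delta_pos":[0.00649,-0.0258,0],"angular":[0,0,0],"jaw":1},
    {"delta_pos":[0.00649,-0.0258,0],"angular":[0,0,0],"jaw":1},
    {"delta_pos":[0.00649,-0.0258,0],"angular":[0,0,0],"jaw":1},
    {"delta_pos":[0.00649,-0.0258,0],"angular":[0,0,0],"jaw":1},
    {"delta_pos":[0.00649,-0.0258,0],"angular":[0,0,0],"jaw":1},
    {"delta_pos":[0.00649,-0.0258,0],"angular":[0,0,0],"jaw":1},
    {"delta_pos":[0.00649,-0.0258,0],"angular":[0,0,0],"jaw":1},
    {"delta_pos":[0.00649,-0.0258,0],"angular":[0,0,0],"jaw":1},
    {"delta_pos":[0.00649,-0.0258,0],"angular":[0,0,0],"jaw":1},
    {"delta_pos":[0.00649,-0.015,0],"angular":[0,0,0],"jaw":1},
    {"delta_pos":[0.00649,-0.0062,0],"angular":[0,0,0],"jaw":1},
    {"delta_pos":[0,0,0],"angular":[0,0,-0.0716],"jaw":1},
    {"delta_pos":[0,0,0],"angular":[0,0,0],"jaw":1},
    {"delta_pos":[0,0,0],"angular":[0,0,0],"jaw":1},
    {"delta_pos":[0,0,0],"angular":[0,0,0],"jaw":1},
  ],
)

```text
time: 27.68
tool_pos: [417.4, -321.7, 111.5]
orientation: [0.111, -3.139, -0.001]
ft_force: [-0.1, -0.4, -0.5]
finger_gap: 88.2
```

```bash
python3 snap.py side 10 330 290 110; python3 - <<'E'
from h import *
import pickle
np.set_printoptions(precision=1,suppress=True)
c=pickle.load(open("side10.pkl","rb"));P=cloud(c)
from scipy.optimize import least_squares
d=np.hypot(P[...,0]-515,P[...,1]-12)<45
Q=P[d&(P[...,2]>15)&(P[...,2]<62)]
f=least_squares(lambda q:np.hypot(Q[:,0]-q[0],Q[:,1]-q[1])-30,(515,12),loss="soft_l1");print("jar",len(Q),f.x)
m=d&(P[...,2]>76)&(P[...,2]<88);ct=np.argwhere(m)[:,::-1];w=ray(c,ct,81)
print(cv2.minEnclosingCircle(w[:,:2].astype(np.float32)),w[:,:2].mean(0),np.median(P[m][:,2]))
d=np.hypot(P[...,0]-417.5,P[...,1]+322)<100
g=c["color"].astype(int)
Q=P[d&(P[...,2]>60)&(g.max(-1)<45)];print("tipmin",np.percentile(Q[:,2],[0,1,2,3,5]))
E
```

```text
[ 417.48097354 -321.74239332  111.62887572] [-0.00863509  0.41656419  0.09279069] 88.52183235188815
jar 0 [515.  12.]Traceback (most recent call last):
  File "<stdin>", line 9, in <module>
  File "h.py", line 5, in ray
    n=cv2.undistortPoints(uv,c["mtx"],c["dist_coeffs"]).reshape(-1,2)
      ~~~~~~~~~~~~~~~~~~~^^^^^^^^^^^^^^^^^^^^^^^^^^^^^^
cv2.error: OpenCV(4.12.0) /io/opencv/modules/calib3d/src/undistort.dispatch.cpp:347: error: (-215:Assertion failed) CV_IS_MAT(_src) && CV_IS_MAT(_dst) && (_src->rows == 1 || _src->cols == 1) && (_dst->rows == 1 || _dst->cols == 1) && _src->cols + _src->rows - 1 == _dst->rows + _dst->cols - 1 && (CV_MAT_TYPE(_src->type) == CV_32FC2 || CV_MAT_TYPE(_src->type) == CV_64FC2) && (CV_MAT_TYPE(_dst->type) == CV_32FC2 || CV_MAT_TYPE(_dst->type) == CV_64FC2) in function 'cvUndistortPointsInternal'
```

View pics/side10.png

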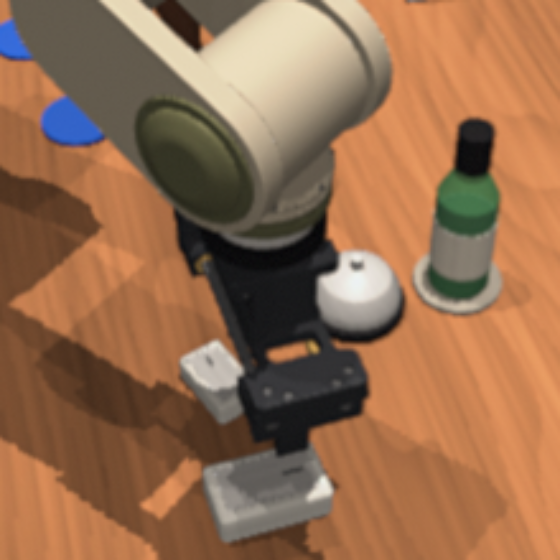

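```bash
python3 snap.py top 10 330 230 110; python3 - <<'E'
from h import *
import pickle
np.set_printoptions(precision=1,suppress=True)
c=pickle.load(open("top10.pkl","rb"));P=cloud(c)
d=np.hypot(P[...,0]-515,P[...,1]-12)<45
m=d&(P[...,2]>74)&(P[...,2]<88);ct=np.argwhere(m)[:,::-1];print(len(ct))
if len(ct):
    w=ray(c,ct,81);print(cv2.minEnclosingCircle(w[:,:2].astype(np.float32)),w[:,:2].mean(0),np.median(P[m][:,2]))
E
```

```text
[ 417.56223112 -321.8048902   111.68481669] [ 0.16893515 -0.58734181 -0.61852811] 88.61603862089999
598
((514.9649047851562, 13.174047470092773), 28.83289337158203) [514.9  13. ] 81.83778353680168
```

View pics/top10.png

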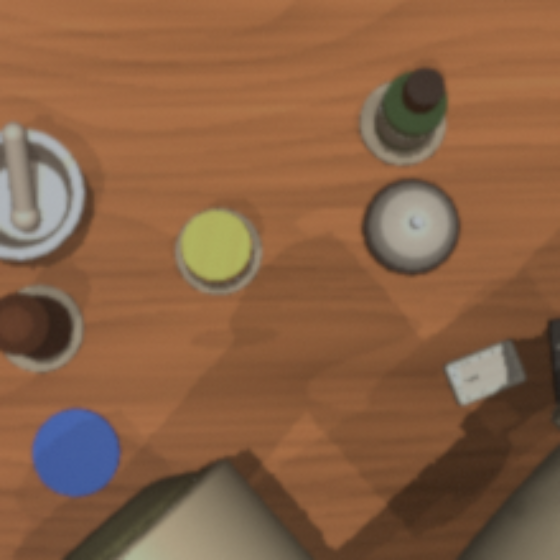

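The jar stands on the mid coaster at (514.9, 13.1), with the lid at 81 mm and the centring within about 1 mm. Now the tin.

Request:
servo_tool(
  moves=[
    {"delta_pos":[0,0,0.01],"angular":[0,0,0],"jaw":1},
    {"delta_pos":[0,0,0.02],"angular":[0,0,0],"jaw":1},
    {"delta_pos":[0,0,0.02],"angular":[0,0,0],"jaw":1},
    {"delta_pos":[0,0,0.02],"angular":[0,0,0],"jaw":1},
    {"delta_pos":[0,0,0.02],"angular":[0,0,0],"jaw":1},
    {"delta_pos":[0,0,0.016],"angular":[0,0,0],"jaw":1},
    {"delta_pos":[0,0,0.01],"angular":[0,0,0],"jaw":1},
    {"delta_pos":[0,0,0.006],"angular":[0,0,0],"jaw":1},
    {"delta_pos":[0,0,0.003],"angular":[0,0,0],"jaw":1},
    {"delta_pos":[0,0,0],"angular":[0,0,0],"jaw":1},
    {"delta_pos":[0,0,0],"angular":[0,0,0],"jaw":1},
    {"delta_pos":[0,0,0],"angular":[0,0,0],"jaw":1},
  ],
)

```text
time: 28.78
tool_pos: [417.8, -322.7, -12.4]
orientation: [-0.112, 3.139, -0.002]
ft_force: [-0.9, -0.5, 0.6]
finger_gap: 88.4
```

```bash
python3 snap.py side 11 325 355 60
```

```text
[ 417.81356049 -322.61216459  -12.4858206 ] [ 0.45458973 -0.25921238 -0.82780557] 88.11304646975647
```

View pics/side11.png

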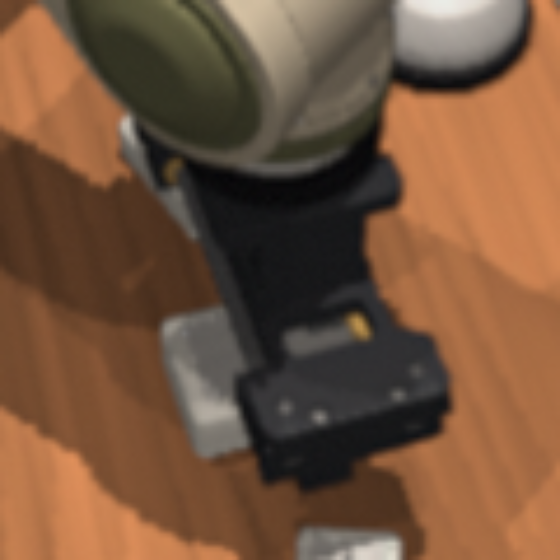

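Request:
servo_tool(
  moves=[
    {"delta_pos":[0,0,0],"angular":[0,0,0],"jaw":0.75},
    {"delta_pos":[0,0,0],"angular":[0,0,0],"jaw":0.65},
    {"delta_pos":[0,0,0],"angular":[0,0,0],"jaw":0.58},
    {"delta_pos":[0,0,0],"angular":[0,0,0],"jaw":0.4},
    {"delta_pos":[0,0,0],"angular":[0,0,0],"jaw":0},
    {"delta_pos":[0,0,0],"angular":[0,0,0],"jaw":0},
    {"delta_pos":[0,0,0],"angular":[0,0,0],"jaw":0},
    {"delta_pos":[0,0,0],"angular":[0,0,0],"jaw":0},
  ],
)

```text
time: 29.5
tool_pos: [417.6, -322.4, -13.1]
orientation: [-0.112, 3.139, -0.0]
ft_force: [0.1, -0.5, 0.7]
finger_gap: 51.5
```

Request:
servo_tool(
  moves=[
    {"delta_pos":[0,0,-0.006],"angular":[0,0,0],"jaw":0},
    {"delta_pos":[0,0,-0.014],"angular":[0,0,0],"jaw":0},
    {"delta_pos":[0,0,-0.02],"angular":[0,0,0],"jaw":0},
    {"delta_pos":[0,0,-0.02],"angular":[0,0,0],"jaw":0},
    {"delta_pos":[0,0,-0.02],"angular":[0,0,0],"jaw":0},
    {"delta_pos":[0,0,-0.02],"angular":[0,0,0],"jaw":0},
    {"delta_pos":[0,0,-0.02],"angular":[0,0,0],"jaw":0},
    {"delta_pos":[0,0,-0.01],"angular":[0,0,0],"jaw":0},
    {"delta_pos":[0,0,0],"angular":[0,0,0],"jaw":0},
    {"delta_pos":[0,0,0],"angular":[0,0,0],"jaw":0},
  ],
)

```text
time: 30.33
tool_pos: [417.4, -322.1, 116.5]
orientation: [0.112, -3.139, -0.0]
ft_force: [-0.8, 0.9, -2.9]
finger_gap: 51.7
```

Request:
servo_tool(
  moves=[
    {"delta_pos":[-0.00807,0.01,0],"angular":[0,0,0],"jaw":0},
    {"delta_pos":[-0.00807,0.02,0],"angular":[0,0,0],"jaw":0},
    {"delta_pos":[-0.00807,0.0252,0],"angular":[0,0,0],"jaw":0},
    {"delta_pos":[-0.00807,0.0252,0],"angular":[0,0,0],"jaw":0},
    {"delta_pos":[-0.00807,0.0252,0],"angular":[0,0,0],"jaw":0},
    {"delta_pos":[-0.00807,0.0252,0],"angular":[0,0,0],"jaw":0},
    {"delta_pos":[-0.00807,0.0252,0],"angular":[0,0,0],"jaw":0},
    {"delta_pos":[-0.00807,0.0252,0],"angular":[0,0,0],"jaw":0},
    {"delta_pos":[-0.00807,0.0252,0],"angular":[0,0,0],"jaw":0},
    {"delta_pos":[-0.00807,0.0252,0],"angular":[0,0,0],"jaw":0},
    {"delta_pos":[-0.00807,0.0252,0],"angular":[0,0,0],"jaw":0},
    {"delta_pos":[-0.00807,0.0252,0],"angular":[0,0,0],"jaw":0},
    {"delta_pos":[-0.00807,0.0252,0],"angular":[0,0,0],"jaw":0},
    {"delta_pos":[-0.00807,0.0142,0],"angular":[0,0,0],"jaw":0},
    {"delta_pos":[-0.00807,0.006,0],"angular":[0,0,0],"jaw":0},
    {"delta_pos":[0,0,0],"angular":[0,0,0],"jaw":0},
    {"delta_pos":[0,0,0],"angular":[0,0,0],"jaw":0},
    {"delta_pos":[0,0,0],"angular":[0,0,0],"jaw":0},
  ],
)

```text
time: 31.83
tool_pos: [514.5, 12.3, 116.4]
orientation: [0.111, -3.139, -0.0]
ft_force: [-0.4, 0.3, -0.4]
finger_gap: 51.7
```

```bash
python3 snap.py side 12 335 200 60
```

```text
[514.50012751  12.14523776 116.51797395] [-0.0314109   0.886024   -0.80343657] 51.465846188255284
```

View pics/side12.png

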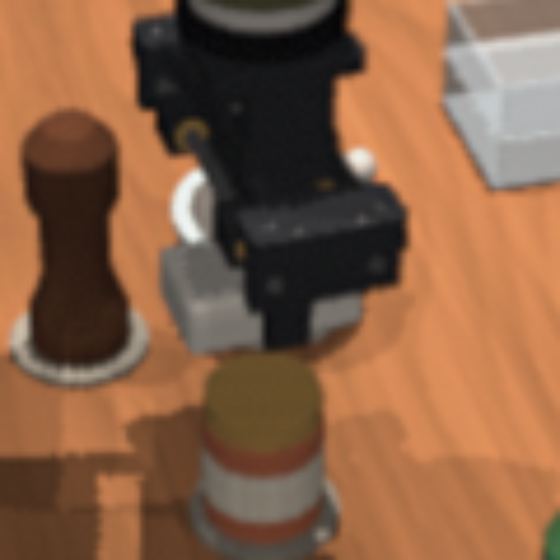

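```bash
python3 - <<'E'
from h import *
import pickle
np.set_printoptions(precision=1,suppress=True)
c=pickle.load(open("side12.pkl","rb"));P=cloud(c);g=c["color"].astype(int)
C=np.array([514.5,12.3,129.5]);a=0.0716
ex=np.array([np.cos(a),np.sin(a),0]);ey=np.array([-np.sin(a),np.cos(a),0])
f=lambda x,y,z:C+ex*x+ey*y+np.array([0,0,z])
q=proj(c,[f(-42.5,-26,z) for z in(0,30)]+[f(42.5,-26,z) for z in(0,30)]+[f(-9,-44,5),f(9,-44,5)])
print((q-[275,140])*560/120)
# cloud points on tin
m=(abs(P[...,0]-514)<60)&(abs(P[...,1]-12)<45)&(P[...,2]>126)&(P[...,2]<165)&(g.min(-1)>75)
Q=(P[m]-C);X=Q@ex;Y=Q@ey
print(m.sum(),"x",np.percentile(X,[0,1,50,99,100]),"y",np.percentile(Y,[1,50,99]),"z",np.percentile(Q[:,2],[1,50,99]))
for n in range(-50,51,4): print(n,((X>=n)&(X<n+4)).sum(),end=";")
E
```

```text
[[191.1 359.5]
 [189.8 307.3]
 [366.4 322.8]
 [368.1 270.8]
 [273.5 359.8]
 [311.2 351.8]]
432 x [-44.9 -44.5 -29.2  36.5  39.5] y [-29.2 -22.6  20.6] z [ 2.5 24.  32.9]
-50 0;-46 78;-42 41;-38 46;-34 45;-30 46;-26 38;-22 46;-18 20;-14 9;-10 1;-6 0;-2 0;2 0;6 0;10 0;14 8;18 10;22 12;26 11;30 9;34 8;38 4;42 0;46 0;50 0;
```

```bash
python3 - <<'E'
from h import *
import pickle
from scipy.optimize import least_squares
np.set_printoptions(precision=1,suppress=True)
c=pickle.load(open("side12.pkl","rb"));P=cloud(c);g=c["color"].astype(int)
d=np.hypot(P[...,0]-515,P[...,1]-12)<45
Q=P[d&(P[...,2]>15)&(P[...,2]<62)]
f=least_squares(lambda q:np.hypot(Q[:,0]-q[0],Q[:,1]-q[1])-30,(515,12),loss="soft_l1");print("jar",len(Q),f.x)
m=d&(P[...,2]>76)&(P[...,2]<88);w=ray(c,np.argwhere(m)[:,::-1],81)
print("lid",cv2.minEnclosingCircle(w[:,:2].astype(np.float32)),w[:,:2].mean(0),np.median(P[m][:,2]))
E
```

```text
jar 404 [514.2  12.2]
lid ((513.46728515625, 7.622201919555664), 32.61637878417969) [513.6   9. ] 81.12249913193739
```

Request:
servo_tool(
  moves=[
    {"delta_pos":[-0.0017,0.0005,0.005],"angular":[0,0,0],"jaw":0},
    {"delta_pos":[0,0,0.01],"angular":[0,0,0],"jaw":0},
    {"delta_pos":[0,0,0.01],"angular":[0,0,0],"jaw":0},
    {"delta_pos":[0,0,0.01],"angular":[0,0,0],"jaw":0},
    {"delta_pos":[0,0,0.006],"angular":[0,0,0],"jaw":0},
    {"delta_pos":[0,0,0.002],"angular":[0,0,0],"jaw":0},
    {"delta_pos":[0,0,0],"angular":[0,0,0],"jaw":0},
    {"delta_pos":[0,0,0],"angular":[0,0,0],"jaw":0},
    {"delta_pos":[0,0,0],"angular":[0,0,0],"jaw":0},
  ],
)

```text
time: 32.63
tool_pos: [516.8, 13.5, 74.2]
orientation: [-0.112, 3.139, -0.0]
ft_force: [0.3, 1.0, -0.8]
finger_gap: 51.7
```

```bash
python3 snap.py side 13 335 220 60
```

```text
[516.74557607  13.52106278  74.23847166] [ 0.42792236  0.13377011 -0.83216103] 51.72385402180981
```

View pics/side13.png

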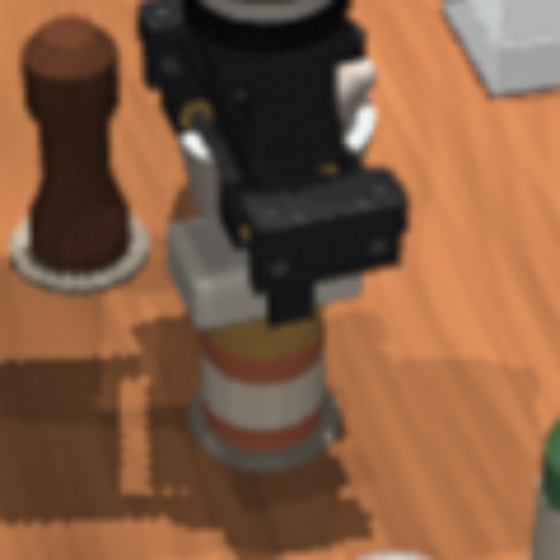

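Request:
servo_tool(
  moves=[
    {"delta_pos":[0,-0.0005,0.002],"angular":[0,0,0],"jaw":0},
    {"delta_pos":[0,0,0.002],"angular":[0,0,0],"jaw":0},
    {"delta_pos":[0,0,0.0015],"angular":[0,0,0],"jaw":0},
    {"delta_pos":[0,0,0.0005],"angular":[0,0,0],"jaw":0},
    {"delta_pos":[0,0,0],"angular":[0,0,0],"jaw":0},
    {"delta_pos":[0,0,0],"angular":[0,0,0],"jaw":0},
    {"delta_pos":[0,0,0],"angular":[0,0,0],"jaw":0},
  ],
)

```text
time: 33.27
tool_pos: [516.5, 13.0, 67.8]
orientation: [0.113, -3.14, 0.0]
ft_force: [-1.1, -0.1, 0.2]
finger_gap: 51.7
```

```bash
cat > tin.py <<'E'
from h import *
import pickle,sys
from scipy.optimize import least_squares
np.set_printoptions(precision=1,suppress=True)
c=pickle.load(open(sys.argv[1],"rb"));P=cloud(c);g=c["color"].astype(int)
d=np.hypot(P[...,0]-515,P[...,1]-12)<55
Q=P[d&(P[...,2]>15)&(P[...,2]<62)]
if len(Q)>20:
    f=least_squares(lambda q:np.hypot(Q[:,0]-q[0],Q[:,1]-q[1])-30,(515,12),loss="soft_l1");print("jar",len(Q),f.x)
C=np.array([515,12.5,81]);a=0.0716
ex=np.array([np.cos(a),np.sin(a),0]);ey=np.array([-np.sin(a),np.cos(a),0])
m=(abs(P[...,0]-514)<60)&(abs(P[...,1]-12)<45)&(P[...,2]>86)&(P[...,2]<116)&(g.min(-1)>75)
Q=(P[m]-C);X=Q@ex;Y=Q@ey
print(m.sum(),"x",np.percentile(X,[0,1,50,99,100]),"y",np.percentile(Y,[1,50,99]),"z",np.percentile(Q[:,2],[1,50,99]))
m=(abs(P[...,0]-514)<60)&(abs(P[...,1]-12)<60)&(P[...,2]>105)&(P[...,2]<118)&(g.min(-1)>75)
w=ray(c,np.argwhere(m)[:,::-1],111)
print("toprect",cv2.minAreaRect(w[:,:2].astype(np.float32)),np.median(P[m][:,2]))
E
python3 snap.py side 14 335 220 60; python3 tin.py side14.pkl
```

```text
[516.53126651  13.05207442  67.86745103] [-0.67744927 -0.35995636  0.48975615] 51.34823836123241
jar 409 [514.3  12.1]
351 x [-43.5 -43.1 -29.3  38.   40.2] y [-29.5 -19.4  23. ] z [ 5.8 26.3 33. ]
toprect ((486.36956787109375, 3.8499183654785156), (30.93225860595703, 57.96611022949219), 4.437201023101807) 110.96360604798008
```

The force went from −0.8 N to about +0.4 N, so the jar is taking the tin's weight. Releasing.

Request:
servo_tool(
  moves=[
    {"delta_pos":[0,0,0.0004],"angular":[0,0,0],"jaw":0},
    {"delta_pos":[0,0,0],"angular":[0,0,0],"jaw":0.62},
    {"delta_pos":[0,0,0],"angular":[0,0,0],"jaw":0.7},
    {"delta_pos":[0,0,0],"angular":[0,0,0],"jaw":0.85},
    {"delta_pos":[0,0,0],"angular":[0,0,0],"jaw":1},
    {"delta_pos":[0,0,0],"angular":[0,0,0],"jaw":1},
    {"delta_pos":[0,0,-0.01],"angular":[0,0,0],"jaw":1},
    {"delta_pos":[0,0,-0.02],"angular":[0,0,0],"jaw":1},
    {"delta_pos":[0,0,-0.03],"angular":[0,0,0],"jaw":1},
    {"delta_pos":[0,0,-0.03],"angular":[0,0,0],"jaw":1},
    {"delta_pos":[0,0,-0.03],"angular":[0,0,0],"jaw":1},
    {"delta_pos":[0.02,0,-0.01],"angular":[0,0,0],"jaw":1},
    {"delta_pos":[0.03,0,0],"angular":[0,0,0],"jaw":1},
    {"delta_pos":[0.03,0,0],"angular":[0,0,0],"jaw":1},
    {"delta_pos":[0.03,0,0],"angular":[0,0,0],"jaw":1},
    {"delta_pos":[0.03,0,0],"angular":[0,0,0],"jaw":1},
    {"delta_pos":[0.02,0,0],"angular":[0,0,0],"jaw":1},
    {"delta_pos":[0,0,0],"angular":[0,0,0],"jaw":1},
    {"delta_pos":[0,0,0],"angular":[0,0,0],"jaw":1},
  ],
)

```text
time: 34.9
tool_pos: [357.0, 1.5, 198.3]
orientation: [-0.111, 3.138, -0.001]
ft_force: [0.4, -0.2, 0.3]
finger_gap: 88.1
```

```bash
python3 snap.py side 15 320 220 140;python3 snap.py top 15 320 210 110; python3 tin.py side15.pkl; python3 tin.py top15.pkl
```

```text
[357.57383426   1.44570755 198.17622923] [ 1.21957362 -0.08292477  0.55952563] 88.30827994041101
[357.75286699   1.46713978 197.93204688] [-0.15983248  0.14803492 -1.05730062] 87.93510963066286
jar 405 [514.  12.]
884 x [-43.6 -42.8  -4.   40.4  41.9] y [-28.8 -15.8  23.1] z [ 5.8 29.1 33.4]
toprect ((513.2647094726562, 6.399869918823242), (85.25871276855469, 57.468963623046875), 3.7166197299957275) 111.27933134934437
1024 x [-41.7 -40.8   0.1  42.2  43.8] y [-24.8   0.2  26.1] z [23.9 30.5 34.7]
toprect ((515.4661865234375, 13.123682022094727), (84.64741516113281, 51.711727142333984), 4.05703592300415) 111.67685075789404
```

View pics/side15.png

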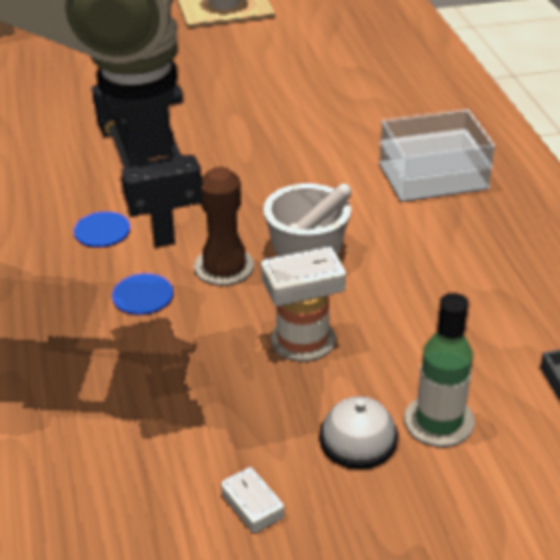

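View pics/top15.png

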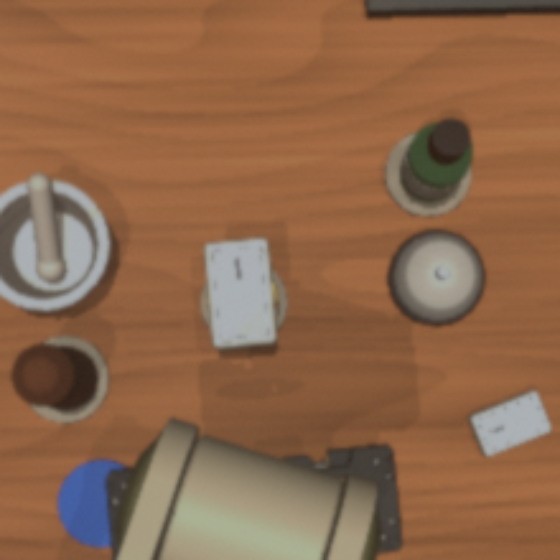

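Tin and jar agree within 1 mm: tin (515.5, 13.1), jar (514.9, 13.1). Last check on the mill, bottle, bell and mortar.

```bash
python3 - <<'E'
from h import *
import pickle
from scipy.optimize import least_squares
np.set_printoptions(precision=1,suppress=True)
A={n:[pickle.load(open(n+t+".pkl","rb")) for t in("0","15")] for n in("top","side")}
for n,(a,b) in A.items():
    for k,(x,y),r,band,R0 in(("bottle",(625,-151),40,(138,170),15),("mill",(452,169),40,(102,126),25)):
        P=cloud(b);Q=P[(np.hypot(P[...,0]-x,P[...,1]-y)<r)&(P[...,2]>band[0])&(P[...,2]<band[1])]
        if n=="top":
            h={"bottle":171,"mill":131}[k];m=(np.hypot(P[...,0]-x,P[...,1]-y)<r)&(P[...,2]>h-15)
            w=ray(b,np.argwhere(m)[:,::-1],h);print(n,k,cv2.minEnclosingCircle(w[:,:2].astype(np.float32)))
        else:
            f=least_squares(lambda q:np.hypot(Q[:,0]-q[0],Q[:,1]-q[1])-R0,(x,y),loss="soft_l1");print(n,k,f.x)
    for k,(x,y),z0 in(("bell",(530,-151),25),("mortar",(562,174),50)):
        out=[]
        for c in(a,b):
            P=cloud(c);m=(np.hypot(P[...,0]-x,P[...,1]-y)<58)&(P[...,2]>z0)&(P[...,2]<100);out.append(np.r_[np.median(P[m][:,:2],axis=0),m.sum()])
        print(n,k,*out)
E
```

```text
top bottle ((624.492919921875, -149.64639282226562), 15.818706512451172)
top mill ((453.3150939941406, 166.33778381347656), 25.664424896240234)
top bell [ 531.1 -152.5  861. ] [ 531.4 -152.8  850. ]
top mortar [ 573.8  176.9 1144. ] [ 573.8  177.2 1138. ]
side bottle [ 624.9 -151.8]
side mill [452.4 167.7]
side bell [ 527.9 -168.5  724. ] [ 528.1 -168.7  720. ]
side mortar [568.3 168.5 846. ] [568.5 169.1 858. ]
```

```bash
python3 - <<'E'
from h import *
import pickle
from scipy.optimize import least_squares
np.set_printoptions(precision=1,suppress=True)
for t,x,y,dz in(("0",415,345,0),("15",452,168,6)):
    c=pickle.load(open(f"top{t}.pkl","rb"));P=cloud(c)
    m=(np.hypot(P[...,0]-x,P[...,1]-y)<40)&(P[...,2]>110+dz)
    w=ray(c,np.argwhere(m)[:,::-1],125+dz);print(t,cv2.minEnclosingCircle(w[:,:2].astype(np.float32)),w[:,:2].mean(0))
    Q=P[(np.hypot(P[...,0]-x,P[...,1]-y)<40)&(P[...,2]>98+dz)&(P[...,2]<122+dz)]
    f=least_squares(lambda q:np.hypot(Q[:,0]-q[0],Q[:,1]-q[1])-25,(x,y),loss="soft_l1");print(len(Q),f.x)
E
```

```text
0 ((415.1688537597656, 343.64599609375), 26.640872955322266) [415.3 343.5]
83 [415.1 345.9]
15 ((453.3150939941406, 166.33778381347656), 25.664424896240234) [453.1 166.8]
39 [453.3 168.2]
```

The top-view circle method also read about 2 mm low in y for the mill before I moved it. The unbiased fit gives (453.3, 168.2), against the coaster at about (452, 168.8). Handing in.

```bash
python3 -c "
from rig import *
print(get_obs()['time']); print(job_done())"
```

```text
35.0
the job is handed in; nothing more can be done
None
```

The tasting corner is set out as asked, and I handed the job in at 35 s with the gripper open and clear of everything. I worked in the order given: bottle, mill, jar, then tin.

| Item | Rests on | Measured (x, y) mm | Centre of what it rests on |
|---|---|---|---|
| Bottle | coaster behind the bell | (624.7, -150.7) | (625, -151) |
| Mill | coaster in front of the mortar | (452.9, 168) | (452, 168.8) |
| Jar | middle coaster | (514.9, 13.1) | (516, 13) |
| Tin, 85 × 52 mm | jar lid, flat | (515.5, 13.1) | (514.9, 13.1) |

In the last pictures everything stood upright and was centred within about 1–2 mm. The bell and mortar readings matched the first pictures to within 0.6 mm. I left the blue coasters and the two smaller tins alone.

**Checks that disagreed:**
- **Fingertip height:** the depth pictures put the fingertips about 18 mm above the reported TCP, where the description says 17 mm ahead of it. As a result, the bottle was carried by only the top few millimetres of its cap. My first grip on the mill closed on its cone, with a gap of 44 mm instead of 50. I released it before lifting, gripped lower, and used the measured offset from then on.
- **Mill in the top view:** one rough circle check read 166.3 in y, but the same method had read about 2 mm low before the mill was moved. The better fits from both views gave 167.7–168.2.
- **Camera calibration:** the two views differ by up to about 2–3 mm, so the centring figures are good to roughly that. The side view alone put the tin centre about 1 mm toward the robot from the jar's.

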